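Wind open the bread bin's shutter with its loose crank

TASK

Fit the loose crank onto the square winder shaft on the sloping top of the bread bin, pushed fully home, then wind it clockwise by its knob, about two full turns, until the slatted shutter is fully open at its stop. Leave the crank on the shaft, let go of it, and do not disturb the jars and the glass.

Things in the scene. Friction and masses are not known exactly. Their poses are not given: they have to be found in the camera images.
- bin: wooden bread bin, fixed, wedge-shaped: 220 mm deep (its x), 260 mm wide (y); origin at the centre of its underside. Its front (to its -x) is 70 mm high, its back 207 mm; the whole top slopes up from front to back at 32 deg. The lower 107 mm of the slope is an opening closed by the slatted shutter; the upper part is a fixed deck that carries the winder shaft.
- seat (a point): on the shaft's axis, on top of its round steel collar (38 mm across, 16 mm above the deck): where the centre of the crank's underside comes to rest when fully home. z points out along the shaft (square to the slope, so 32 deg from vertical, leaning to the bin's front), x straight up the slope, y to the bin's left. It does not turn with the shaft.
- shaft_tip (a point): centre of the tip of the brass shaft end: 20 mm square, 30 mm long from the collar, its last 5 mm tapering to 14 mm square. Axes as seat. The square may stand at any angle about z at the start, not reported: see or feel it. The crank drops on when its socket is within 5 deg of it. Turning a crank that only rests lightly on the tip does not turn the stiff shaft.
- shutter (a joint): how far the shutter has slid up the slope, m: -0.005 to 0.005 at the start (closed), 0.075 at its hard stop (fully open). Driven only by the shaft: 35 mm a turn, opening when wound clockwise, looking at the shaft end from outside; the stop comes after 2.0 to 2.3 turns. The shaft takes about 0.15 N m to turn and stays where it is left.
- crank_grip (a point): the loose crank, lying on the worktop with its socket down; this is the centre of the red flat-sided block on top of its hub, the place to take it by: 38 mm along x, 30 mm along y, 42 mm high, its centre 57 mm above the crank's underside. Axes: z up out of the block (along the winding axis), x towards the knob. Take it across y (30 mm). The crank weighs about 0.24 kg, most of it in the hub.
- crank_socket (a point): centre of the mouth of the crank's square socket, in the flat underside of its hub (38 mm square, 36 mm high). The socket is 22.8 mm square (sides along the crank's x and y) and 32 mm deep. Same axes as crank_grip. A flat steel arm, 12 mm thick and 22 mm wide, level with the underside, runs along x to the knob.
- crank_knob (a point): centre of the crank's upright dark wooden knob: 26 mm across, 50 mm long along the crank's z, 40 mm above the crank's underside, 80 mm from the socket's axis. It turns freely on its pin, so that it can be gripped and carried round without turning the gripper. Same axes as crank_grip.
- jam_mid (a point): loose jam jar with a white lid, 72 mm across, 102 mm high, full; centre, half-way up. Bystander: it stands on one side of the bin and the crank lies on the other, either way round.
- tumbler_mid (a point): loose empty drinking glass, 80 mm across, 88 mm high; centre. Bystander.
- honey_mid (a point): loose honey jar with a red lid, 65 mm across, 100 mm high; centre. Bystander.

How it is judged:
By the outcome, as a careful person would: the job done as asked, in the order asked, and still so for the second after the job is handed in, with the robot touching nothing.
It also fails if it takes over 72 s, if anything falls off the work surface, if the arm or the gripper's body presses on something with over 40 N, if the wrist force passes 120 N, or if a joint passes its speed limit or range.

ROBOT

A 6-joint arm with a two-finger parallel gripper is mounted at the origin on a cart in front of the work surface, level with it; the furniture and walls round the work are solid. World frame = base frame: x ahead of the robot, y to its left, z up, the work surface at z = 0. Lengths are in m, angles in rad, forces in N, time in s.
With the tool pointing down it reaches from about 0.35 to 0.975 m from the base axis. Payload 17.4 kg.
Tool frame: the origin (TCP) lies midway between the tips of the shut fingers; the grasp point (between the pads) lies 19 mm behind it; z points along the fingers, y is the line along which they close (so a half turn about z gives the same grasp; the last joint's range is limited). The gripper opens to 85 mm and grips with 20 to 120 N. Pads are 22 mm wide; open, the fingers measure 114 mm over their backs; the gripper's body (76 mm by 85 mm) begins 54 mm behind the grasp point. The pads swing forward as they close: fully open they stand 13 mm farther back than shut.
Start: joints at [1.297, 0.116, 1.442, -0, 1.584, -0.038], TCP at [0.158, 0.656, 0.231] pointing down, gripper open.
Joint ranges: [-2.83, 2.83], [-0.83, 2.19], [0.07, 2.5], [-1.14, 4.28], [0.01, 3], [-2.97, 2.97]. Speed limits (rad/s): [1.89, 1.89, 2.22, 3.14, 3.14, 3.14].

INTERFACE

Orientations are given as [roll, pitch, yaw] about the fixed x, y, z axes, in that order (R = Rz(yaw) Ry(pitch) Rx(roll)).
In Python, from cell import env, optics, job gives the robot as it stands.
- The arm moves only by the tool step_arm, never from a script. Its argument "deltas" is a list of rows, each a list of 3 entries, a list of its own where there are three numbers: the shift along the world's x, y, z in cm, then the turn, a rotation vector about the world's x, y, z in rad, then the opening, from -1 (shut) to 1 (fully open), so that 0 is half open. A call has exactly 5 rows; each row is the pose to reach, as a shift and turn from the pose commanded when the call began; what a row does not reach only later rows make up. A row lasts 1/12 s, in which the tool goes at most 41.7 mm and 7.16 degrees, less where a joint would pass 70% of its speed; a pose out of reach is approached as far as the arm can. A call with a gripper value outside its range is refused whole. The fingers move at their own pace and stop on an object; "squeeze" is the grip in N (left out, the last holds). Time passes only in rows, so rows that repeat a pose let the fingers close, or fill a call up. It gives the time, the measured TCP pose, the force, the opening and the grip force at its end, in the units of the state.
- env.sense(): the state, without advancing time (a new reading comes with each control period).
- optics.capture(name): name is "scene" or "top"; returns a dict with "color" (420x560x3 uint8, blue, green, red), "camera_matrix" (3x3 intrinsics, pixels), "T" (4x4, takes a point from camera to world coordinates). Camera axes: x right, y up, looking along -z (the intrinsics and any distortion apply to the point x, -y, -z); pixel columns grow to the right and rows downward; lengths in m; the calibration is good to about 2 mm. A picture is of the moment at which its call begins. There is no depth.
- job.job_done(): hands the job in; it is judged then, once.
The state is a dict: "time": time; "joint_positions": joint angles; "joint_velocities": joint speeds; "tau": joint torques, N m; "tcp_pos": TCP position; "orientation": TCP orientation; "force": force on the tool from outside, world axes, zero at the start; "ft_torque": the same for the moment, N m; "opening": finger opening in m; "gripper_force": force on a finger pad.
Only numpy, scipy, OpenCV 4.12 (cv2) and the standard library are available. Lean on these libraries where they do the work, as an engineer would, in place of code of your own. Each camera call takes 0.05 s, during which the arm holds its last target. There are 200 camera calls.

## Working session

There is one attempt and no reset: what is moved stays moved. The work goes in short steps, Python scripts to look and compute and a tool call to move; the robot and the scene stay as the last step left them, time stands still between calls to the robot, and variables do not carry over. Pictures are saved under pics/ and viewed, at most 10 in all, crops included, and the job is handed in when it is done.

Besides the shell and the picture viewer there is one more tool, called after "Request:" by a JSON object that holds its "fn" and its "kwargs", one argument or row to a line. step_arm: Moves the arm, as the interface text tells. Its arguments: {"type":"object","properties":{"deltas":{"type":"array"},"squeeze":{"type":"number"}},"required":["deltas"]}

```bash
mkdir -p pics; ls; python3 - <<'E'
from cell import env, optics, job
import cv2,numpy as np
np.set_printoptions(precision=4,suppress=True)
print(env.sense())
for n in("scene","top"):
    c=optics.capture(n); cv2.imwrite(f"pics/{n}0.png",c["color"]); print(n,c["camera_matrix"],c["T"],[k for k in c])
E
```

```text
pics
{'time': 0.0, 'joint_positions': array([ 1.2972,  0.1165,  1.4423,  0.    ,  1.584 , -0.0378]), 'joint_velocities': array([-0.0001,  0.0018,  0.0007,  0.0004, -0.0007, -0.0013]), 'tau': array([  0.0017, -73.1987, -63.2501,   0.    ,   0.0059,  -0.    ]), 'tcp_pos': array([0.1576, 0.6561, 0.2306]), 'orientation': array([-3.1405, -0.0001,  2.9058]), 'force': array([0.4171, 0.7578, 0.0966]), 'ft_torque': array([-0.0231,  0.0138, -0.0128]), 'gripper_force': 0.0, 'opening': 0.085596506412869}
scene [[459.3923   0.     278.2326]
 [  0.     459.3923 213.7852]
 [  0.       0.       1.    ]] [[ 0.6226  0.5858 -0.5189  0.0259]
 [-0.7824  0.4808 -0.3959 -0.4999]
 [ 0.0176  0.6525  0.7576  1.0003]
 [ 0.      0.      0.      1.    ]] ['color', 'camera_matrix', 'T']
top [[529.9831   0.     280.1014]
 [  0.     529.9831 212.351 ]
 [  0.       0.       1.    ]] [[-0.0014  0.9772 -0.2121  0.3447]
 [-1.     -0.0012  0.001  -0.0196]
 [ 0.0008  0.2121  0.9772  1.4679]
 [ 0.      0.      0.      1.    ]] ['color', 'camera_matrix', 'T']
```

View pics/scene0.png

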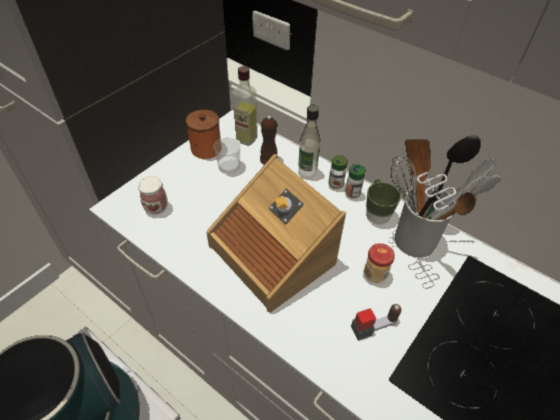

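View pics/top0.png

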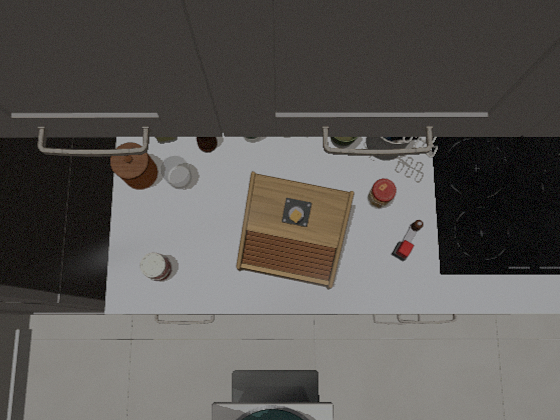

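```bash
python3 - <<'E'
import cv2,numpy as np
s=cv2.imread("pics/scene0.png");t=cv2.imread("pics/top0.png")
def cr(i,x,y,w,h,k):
    o=cv2.resize(i[y:y+h,x:x+w],None,fx=k,fy=k,interpolation=cv2.INTER_CUBIC)
    for g in range((x+9)//10*10,x+w,10): cv2.putText(o,str(g),(int((g-x)*k),8),0,.3,(0,255,255)); o[8:14,int((g-x+.5)*k)]=(0,255,255)
    for g in range((y+9)//10*10,y+h,10): cv2.putText(o,str(g),(0,int((g-y+.5)*k)+3),0,.3,(0,255,255)); o[int((g-y+.5)*k),20:26]=(0,255,255)
    return o
cv2.imwrite("pics/c1.png",np.vstack([np.hstack([cr(s,260,180,50,50,8),cr(t,270,190,50,50,8)])[:300],np.hstack([cr(s,345,295,66,50,6),cr(t,385,215,66,50,6)])]))
cv2.imwrite("pics/c2.png",np.hstack([cr(s,203,155,145,150,2.75),cr(t,228,168,130,125,3)[:412]][:2]) if 0 else np.hstack([cr(s,203,155,145,150,2.75)[:375],cr(t,228,168,130,125,3)[:375]]))
E
```

```text
Traceback (most recent call last):
ValueError: all the input array dimensions except for the concatenation axis must match exactly, but along dimension 1, the array at index 0 has size 800 and the array at index 1 has size 792
```

```bash
cat > h.py <<'E'
import cv2,numpy as np
def cr(i,x,y,w,h,k):
    o=cv2.resize(i[y:y+h,x:x+w],None,fx=k,fy=k,interpolation=cv2.INTER_CUBIC)
    for g in range((x+9)//10*10,x+w,10): cv2.putText(o,str(g),(int((g-x)*k),8),0,.3,(0,255,255)); o[8:14,int((g-x+.5)*k)]=(0,255,255)
    for g in range((y+9)//10*10,y+h,10): cv2.putText(o,str(g),(0,int((g-y+.5)*k)+3),0,.3,(0,255,255)); o[int((g-y+.5)*k),20:26]=(0,255,255)
    return o
E
python3 - <<'E'
from h import *
s=cv2.imread("pics/scene0.png");t=cv2.imread("pics/top0.png")
cv2.imwrite("pics/c1.png",np.vstack([np.hstack([cr(s,262,185,50,37,8),cr(t,272,193,50,37,8)]),np.hstack([cr(s,345,297,66,50,6),cr(t,383,215,66,50,6)]).copy()[:, :792] if 0 else cv2.copyMakeBorder(np.hstack([cr(s,345,297,66,50,6),cr(t,383,215,66,50,6)]),0,0,0,8,0)]))
cv2.imwrite("pics/c2.png",np.hstack([cr(s,203,155,145,150,2.75)[:375],cr(t,228,168,130,125,3)[:375]]))
E
```

```text
(no output)
```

View pics/c1.png

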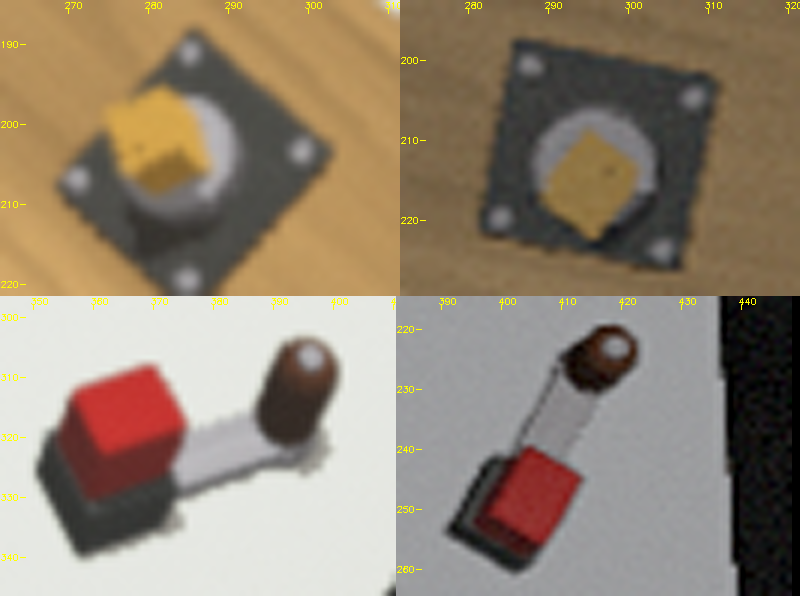

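View pics/c2.png

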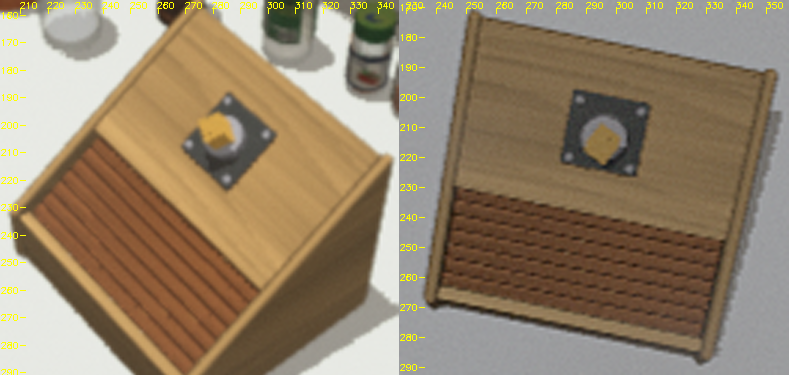

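The pictures show the bolts of the shaft plate clearly in both views, at scene (285,191), (299,203), (271,207) and (285,219). The brass square stands about 35–45° off the bin axes, and the crank lies at right with its knob up and right in the top view. Next I fit poses.

```bash
cat >> h.py <<'E'
from scipy.spatial.transform import Rotation as Ro
from scipy.optimize import minimize, least_squares, differential_evolution
np.set_printoptions(precision=4,suppress=True)
K={"scene":np.array([[459.3923,0,278.2326],[0,459.3923,213.7852],[0,0,1]]),"top":np.array([[529.9831,0,280.1014],[0,529.9831,212.351],[0,0,1]])}
from cell import env,optics,job
def cams(snap):
    d={}
    for n in snap: c=optics.capture(n); d[n]=(c["color"],c["camera_matrix"],c["T"])
    return d
def proj(P,c):
    q=(np.atleast_2d(P)-c[2][:3,3])@c[2][:3,:3]
    p=np.c_[q[:,0],-q[:,1],-q[:,2]]@c[1].T
    return p[:,:2]/p[:,2:]
def ray(u,c):
    x,y,_=np.linalg.inv(c[1])@[u[0],u[1],1]
    return c[2][:3,3],c[2][:3,:3]@[x,-y,-1]
def box(sx,sy,z0,z1): return np.array([[a*sx/2,b*sy/2,z] for a in(-1,1) for b in(-1,1) for z in(z0,z1)])
def hullmask(P,c,win,k=8):
    x,y,w,h=win; m=np.zeros((h*k,w*k),np.uint8)
    p=((proj(P,c)-[x,y]+.5)*k).astype(np.float32)
    cv2.fillConvexPoly(m,cv2.convexHull(p).astype(np.int32),1); return m
def up(img,win,k=8):
    x,y,w,h=win; return cv2.resize(img[y:y+h,x:x+w],None,fx=k,fy=k,interpolation=cv2.INTER_CUBIC)
E
cat > fit.py <<'E'
from h import *
C=cams(["scene","top"])
S=[(285.25,191),(299.25,203.5),(271.1,207),(284.9,219.5)];T=[(287.75,200.75),(308.1,204.75),(284,219.75),(304.25,223.75)]
B=np.array([least_squares(lambda p:np.r_[proj(p,C["scene"])[0]-s,proj(p,C["top"])[0]-t],[.5,0,.15]).x for s,t in zip(S,T)])
ex=(B[0]+B[1]-B[2]-B[3]);yaw=np.arctan2(ex[1],ex[0]);ey=B[0]+B[2]-B[1]-B[3]
n=np.cross(ex,ey);n/=np.linalg.norm(n)
print("bolts",B,B.mean(0),"yaw",np.degrees(yaw),np.degrees(np.arctan2(-ey[0],ey[1])),"n",n,np.degrees(np.arccos(n[2])),[np.linalg.norm(v)/2 for v in(ex,ey)])
yaw=np.arctan2(np.sin(yaw)+ey[1]*0,np.cos(yaw)); yaw=.5*(yaw+np.arctan2(-ey[0],ey[1]))
Rs=(Ro.from_euler("z",yaw)*Ro.from_euler("y",-np.radians(32))).as_matrix()
print("Rs",Rs)
# red block
win={"scene":(340,295,70,50),"top":(380,235,50,35)}
def red(i): 
    i=i.astype(int); return ((i[...,2]>90)&(i[...,2]>2.2*i[...,1])).astype(np.uint8)
M={n:red(up(C[n][0],win[n])) for n in win}
def blk(p):
    P=box(.038,.030,.036,.078)@Ro.from_euler("z",p[2]).as_matrix().T+[p[0],p[1],0]
    return sum((hullmask(P,C[n],win[n])!=M[n]).sum() for n in win)/64
o,d=ray((402,253),C["top"]);g=o+d*(.057-o[2])/d[2]
r=min((differential_evolution(blk,[(g[0]-.04,g[0]+.04),(g[1]-.04,g[1]+.04),(a,a+1.6)],seed=1,tol=1e-6) for a in(-1.8,-.9)),key=lambda r:r.fun)
print("block",r.x,np.degrees(r.x[2]),"err px",r.fun,[m.sum()/64 for m in M.values()])
for n,u in(("scene",(395.2,306.5)),("top",(418,222.5))):
    o,d=ray(u,C[n]);print("knobtop z.065",o+d*(.065-o[2])/d[2])
print("pred",[ (r.x[:2]+.08*np.array([np.cos(r.x[2]),np.sin(r.x[2])])) ])
# brass
win2={"scene":(262,185,50,37),"top":(272,193,50,37)}
def brass(n):
    i=up(C[n][0],win2[n]); h=cv2.cvtColor(i,cv2.COLOR_BGR2HSV); m=((h[...,1]>110)&(h[...,0]>8)&(h[...,0]<32)).astype(np.uint8)
    k,l,s,c=cv2.connectedComponentsWithStats(m); 
    cv2.imwrite(f"pics/m_{n}.png",m*255)
    return m
M2={n:brass(n) for n in win2}
roi={"scene":np.s_[80:220,100:240],"top":np.s_[110:270,120:260]}
c0=B.mean(0)
def sh(p):
    P=np.vstack([box(.02,.02,0,.025),box(.014,.014,.0299,.03)])@Ro.from_euler("z",p[3]).as_matrix().T@Rs.T+c0+Rs@np.array([p[0],p[1],p[2]])
    return sum((hullmask(P,C[n],win2[n])[roi[n]]!=M2[n][roi[n]]).sum() for n in win2)/64
r2=differential_evolution(sh,[(-.006,.006),(-.006,.006),(.005,.02),(0,np.pi/2)],seed=2,tol=1e-6)
print("shaft",r2.x,np.degrees(r2.x[3]),r2.fun,[M2[n][roi[n]].sum()/64 for n in M2],"seat",c0+Rs@r2.x[:3])
th=np.degrees(np.arange(0,np.pi/2,.087)); print([(round(np.degrees(t)),round(min(sh([r2.x[0],r2.x[1],r2.x[2],t]),999),1)) for t in np.arange(0,np.pi/2,.087)])
E
python3 fit.py
```

```text
bolts [[ 0.6534 -0.0403  0.1838]
 [ 0.6433 -0.0909  0.1823]
 [ 0.6107 -0.0309  0.1552]
 [ 0.6003 -0.082   0.1556]] [ 0.6269 -0.061   0.1692] yaw -12.088554332194052 -11.347222001066777 n [-0.5246  0.0958  0.8459] 32.22948939295649 [np.float64(0.051846620070478334), np.float64(0.05185449538293322)]
Rs [[ 0.8304  0.2031 -0.5189]
 [-0.1722  0.9792  0.1076]
 [ 0.5299 -0.      0.848 ]]
block [ 0.5529 -0.3557  0.5786] 33.15310064943723 err px 232.46875 [np.float64(235.703125), np.float64(137.609375)]
knobtop z.065 [ 0.617  -0.3945  0.065 ]
knobtop z.065 [ 0.6208 -0.3931  0.065 ]
pred [array([ 0.6199, -0.312 ])]
shaft [-0.0001  0.0001  0.0132  1.1559] 66.2254573096452 37.703125 [np.float64(135.0), np.float64(98.5625)] seat [ 0.62   -0.0595  0.1804]
[(0, np.float64(71.7)), (5, np.float64(73.3)), (10, np.float64(73.9)), (15, np.float64(73.7)), (20, np.float64(72.7)), (25, np.float64(71.9)), (30, np.float64(69.5)), (35, np.float64(67.3)), (40, np.float64(63.0)), (45, np.float64(58.6)), (50, np.float64(52.4)), (55, np.float64(45.8)), (60, np.float64(42.5)), (65, np.float64(39.1)), (70, np.float64(41.3)), (75, np.float64(46.7)), (80, np.float64(55.2)), (85, np.float64(63.6)), (90, np.float64(70.6))]
```

```bash
sed -i 's/return ((i\[...,2\]>90)&(i\[...,2\]>2.2\*i\[...,1\]))/return ((i[...,2]>45)\&(i[...,2]>2*i[...,1]))/; s/(g\[0\]-.04,g\[0\]+.04),(g\[1\]-.04,g\[1\]+.04)/(g[0]-.025,g[0]+.025),(g[1]-.025,g[1]+.025)/; s/tol=1e-6/tol=1e-6,popsize=30/' fit.py
cat >> fit.py <<'E'
Pb=box(.038,.030,.036,.078)@Ro.from_euler("z",r.x[2]).as_matrix().T+[r.x[0],r.x[1],0]
Pk=np.array([[.08+.013*np.cos(a),.013*np.sin(a),z] for a in np.arange(0,6.3,.3) for z in(.015,.065)])@Ro.from_euler("z",r.x[2]).as_matrix().T+[r.x[0],r.x[1],0]
Ps=np.vstack([box(.02,.02,0,.025),box(.014,.014,.0299,.03)])@Ro.from_euler("z",r2.x[3]).as_matrix().T@Rs.T+c0+Rs@r2.x[:3]
def ov(n,win,Ps,m=None):
    i=up(C[n][0],win)
    if m is not None: cv2.drawContours(i,cv2.findContours(m,0,1)[0],-1,(255,255,0),1)
    for P in Ps: cv2.polylines(i,[cv2.convexHull(((proj(P,C[n])-win[:2]+.5)*8).astype(np.int32))],True,(0,255,0),1)
    return cv2.resize(i,(400,300))
print("red guess",g, blk([g[0],g[1],-.6]))
cv2.imwrite("pics/ov.png",np.vstack([np.hstack([ov(n,win2[n],[Ps],M2[n]) for n in win2]),np.hstack([ov("scene",(345,297,66,50),[Pb,Pk]),ov("top",(383,215,66,50),[Pb,Pk])])]))
E
python3 fit.py|grep -v -e bolts -e '\[\[' 
```

```text
[ 0.6433 -0.0909  0.1823]
 [ 0.6107 -0.0309  0.1552]
 [ 0.6003 -0.082   0.1556]] [ 0.6269 -0.061   0.1692] yaw -12.088554332194052 -11.347222001066777 n [-0.5246  0.0958  0.8459] 32.22948939295649 [np.float64(0.051846620070478334), np.float64(0.05185449538293322)]
 [-0.1722  0.9792  0.1076]
 [ 0.5299 -0.      0.848 ]]
block [ 0.5512 -0.355  -0.7607] -43.58472524992062 err px 170.84375 [np.float64(277.53125), np.float64(179.234375)]
knobtop z.065 [ 0.617  -0.3945  0.065 ]
knobtop z.065 [ 0.6208 -0.3931  0.065 ]
pred [array([ 0.6091, -0.4102])]
shaft [-0.0001 -0.0002  0.0137  1.1495] 65.86307751771133 38.171875 [np.float64(135.53125), np.float64(99.0)] seat [ 0.6197 -0.0598  0.1807]
[(0, np.float64(72.3)), (5, np.float64(74.8)), (10, np.float64(75.3)), (15, np.float64(75.8)), (20, np.float64(74.0)), (25, np.float64(73.0)), (30, np.float64(70.9)), (35, np.float64(68.8)), (40, np.float64(64.8)), (45, np.float64(60.2)), (50, np.float64(54.1)), (55, np.float64(46.4)), (60, np.float64(42.5)), (65, np.float64(40.0)), (70, np.float64(41.9)), (75, np.float64(47.5)), (80, np.float64(55.9)), (85, np.float64(65.0)), (90, np.float64(71.5))]
red guess [ 0.5391 -0.3476  0.057 ] 396.375
```

View pics/ov.png

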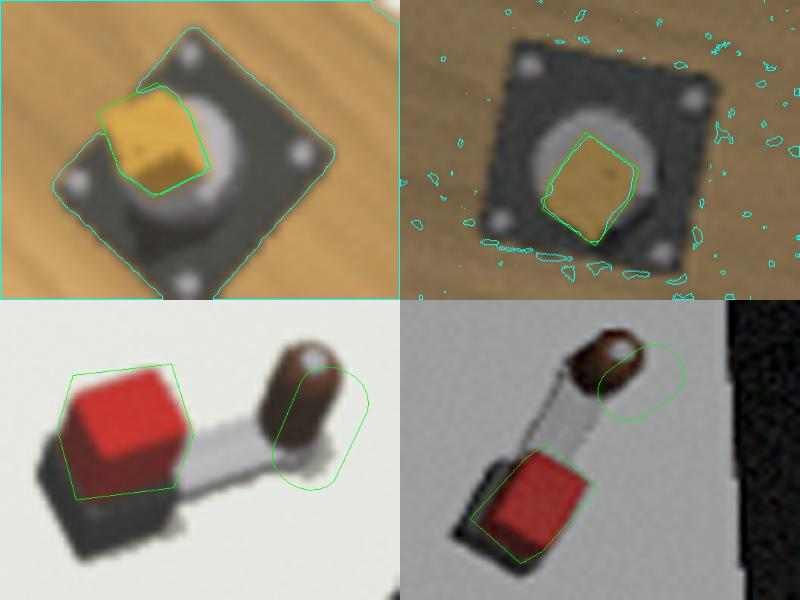

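```bash
python3 - <<'E'
s=open("fit.py").read()
s=s.replace("M={n:red(up(C[n][0],win[n])) for n in win}","""def big(m):
    k,l,st,c=cv2.connectedComponentsWithStats(m); return (l==1+st[1:,4].argmax()).astype(np.uint8)
M={n:big(red(up(C[n][0],win[n]))) for n in win}""")
s=s.replace('[Pb,Pk])','[Pb,Pk])')
open("fit.py","w").write(s)
E
python3 fit.py|grep -A5  -e block
cp pics/ov.png pics/ov2.png
```

```text
block [ 0.5515 -0.3554 -0.7482] -42.87107286613998 err px 166.40625 [np.float64(281.5), np.float64(179.703125)]
knobtop z.065 [ 0.617  -0.3945  0.065 ]
knobtop z.065 [ 0.6208 -0.3931  0.065 ]
pred [array([ 0.6101, -0.4098])]
shaft [-0.0001 -0.0002  0.0139  1.1553] 66.19268979153526 36.125 [np.float64(135.328125), np.float64(96.515625)] seat [ 0.6196 -0.0598  0.181 ]
[(0, np.float64(68.4)), (5, np.float64(70.4)), (10, np.float64(71.5)), (15, np.float64(70.2)), (20, np.float64(70.4)), (25, np.float64(69.1)), (30, np.float64(67.4)), (35, np.float64(64.8)), (40, np.float64(59.7)), (45, np.float64(56.7)), (50, np.float64(50.3)), (55, np.float64(43.2)), (60, np.float64(40.1)), (65, np.float64(37.4)), (70, np.float64(39.9)), (75, np.float64(45.0)), (80, np.float64(52.8)), (85, np.float64(61.7)), (90, np.float64(68.3))]
```

View pics/ov2.png

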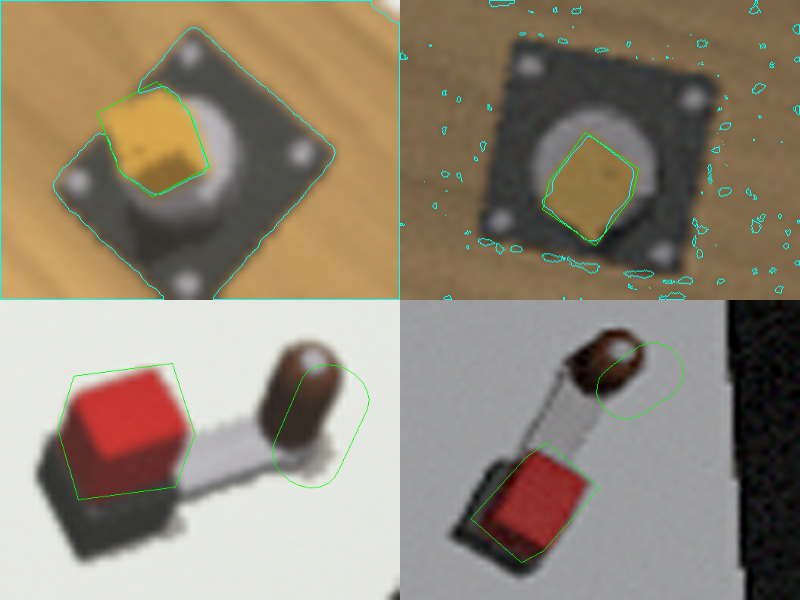

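```bash
cat >> fit.py <<'E'
for n in M:
    ys,xs=np.nonzero(M[n]); print(n,xs.min()/8+win[n][0],xs.max()/8+win[n][0],ys.min()/8+win[n][1],ys.max()/8+win[n][1],M[n].shape, hullmask(Pb,C[n],win[n]).sum()/64)
for y in(-.4,-.5,-.6,-.75): 
    q=minimize(lambda p:blk([p[0],p[1],y]),[.5515,-.3554],method="Nelder-Mead",options=dict(initial_simplex=[[.55,-.355],[.556,-.355],[.55,-.36]])); print(y,q.x,q.fun)
E
python3 fit.py|tail -6
```

```text
scene 355.625 375.375 309.125 330.0 (400, 560) 404.921875
top 396.375 413.375 240.25 258.0 (280, 400) 219.8125
-0.4 [ 0.5504 -0.3543] 174.21875
-0.5 [ 0.5504 -0.3543] 176.71875
-0.6 [ 0.5505 -0.3549] 174.703125
-0.75 [ 0.5498 -0.3538] 168.671875
```

```bash
python3 - <<'E'
s=open("fit.py").read()
s=s.replace("return (l==1+st[1:,4].argmax()).astype(np.uint8)","m=(l==1+st[1:,4].argmax()).astype(np.uint8); return cv2.fillConvexPoly(np.zeros_like(m),cv2.convexHull(cv2.findNonZero(m)),1)")
open("fit.py","w").write(s)
E
python3 fit.py|grep -A3 -e block -e '^top'
cp pics/ov.png pics/ov3.png
```

```text
block [ 0.5502 -0.3541 -0.7116] -40.773566130203356 err px 145.125 [np.float64(295.953125), np.float64(188.21875)]
knobtop z.065 [ 0.617  -0.3945  0.065 ]
knobtop z.065 [ 0.6208 -0.3931  0.065 ]
pred [array([ 0.6108, -0.4064])]
--
top 396.25 413.375 240.375 257.875 (280, 400) 223.53125
-0.4 [ 0.5506 -0.3542] 151.875
-0.5 [ 0.5504 -0.3543] 153.484375
-0.6 [ 0.5498 -0.3529] 151.140625
```

View pics/ov3.png

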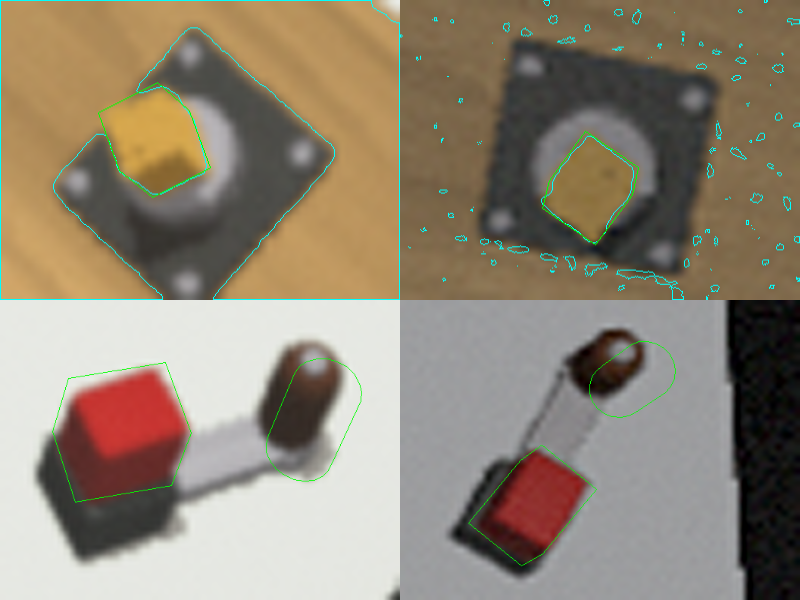

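```bash
cat > tri.py <<'E'
from h import *
C=cams(["scene","top"])
S=[(356.9,312.3),(369.6,308.2),(375.5,318.2),(362.2,323.2),(396.3,306.6)];T=[(399,250.7),(405.6,239.2),(414,245.5),(407.3,256),(418.6,222.8)]
for s,t in zip(S,T):
    q=least_squares(lambda p:np.r_[proj(p,C["scene"])[0]-s,proj(p,C["top"])[0]-t],[.55,-.35,.08]);print(q.x,q.cost)
    for n,u in(("scene",s),("top",t)):
        o,d=ray(u,C[n]);print("   z.078" ,o+d*(.078-o[2])/d[2])
E
python3 tri.py
```

```text
[ 0.5427 -0.3357  0.0755] 3.484158569168532e-05
   z.078 [ 0.5413 -0.3361  0.078 ]
   z.078 [ 0.5424 -0.3351  0.078 ]
[ 0.5721 -0.3534  0.0739] 0.6759184425502714
   z.078 [ 0.5683 -0.3529  0.078 ]
   z.078 [ 0.5731 -0.3542  0.078 ]
[ 0.5564 -0.376   0.0757] 0.003909878730092182
   z.078 [ 0.555  -0.3762  0.078 ]
   z.078 [ 0.5562 -0.3755  0.078 ]
[ 0.5295 -0.3583  0.0709] 0.01766798845012174
   z.078 [ 0.5258 -0.3596  0.078 ]
   z.078 [ 0.5283 -0.3563  0.078 ]
[ 0.621  -0.396   0.0606] 0.00639150799038459
   z.078 [ 0.6101 -0.398   0.078 ]
   z.078 [ 0.6174 -0.3912  0.078 ]
```

The overlay shows the shaft fit is good, at about 66°. The crank's top-face corners triangulate to a centre of (0.5505, -0.3555) and yaw -31°. Now I move over there.

Request:
{"fn": "step_arm", "kwargs": {
  "deltas": [
    [[1.4,-2.8,0.4],[0,0,-0.015],1],
    [[2.9,-5.6,0.7],[0,0,-0.03],1],
    [[4.4,-8.4,1.0],[0,0,-0.045],1],
    [[5.9,-11.2,1.4],[0,0,-0.06],1],
    [[7.3,-13.9,1.7],[0,0,-0.076],1]
  ]
}}

```text
time: 1.12
tcp_pos: [0.2312, 0.5159, 0.2486]
orientation: [3.141, 0.0, 2.829]
force: [1.1, 0.7, 0.4]
opening: 0.0858
gripper_force: 0.0
```

Request:
{"fn": "step_arm", "kwargs": {
  "deltas": [
    [[1.4,-2.8,0.4],[0,0,-0.015],1],
    [[2.9,-5.6,0.7],[0,0,-0.03],1],
    [[4.4,-8.4,1.0],[0,0,-0.045],1],
    [[5.9,-11.2,1.4],[0,0,-0.06],1],
    [[7.3,-13.9,1.7],[0,0,-0.076],1]
  ]
}}

```text
time: 1.53
tcp_pos: [0.3041, 0.3768, 0.2657]
orientation: [3.141, 0.0, 2.753]
force: [0.3, -0.8, -0.2]
opening: 0.0855
gripper_force: 0.0
```

Request:
{"fn": "step_arm", "kwargs": {
  "deltas": [
    [[1.4,-2.8,0.4],[0,0,-0.015],1],
    [[2.9,-5.6,0.7],[0,0,-0.03],1],
    [[4.4,-8.4,1.0],[0,0,-0.045],1],
    [[5.9,-11.2,1.4],[0,0,-0.06],1],
    [[7.3,-13.9,1.7],[0,0,-0.076],1]
  ]
}}

```text
time: 1.95
tcp_pos: [0.3771, 0.2378, 0.2829]
orientation: [3.141, 0.001, 2.677]
force: [-0.5, 0.5, 0.1]
opening: 0.0851
gripper_force: 0.0
```

Request:
{"fn": "step_arm", "kwargs": {
  "deltas": [
    [[1.4,-2.8,0.4],[0,0,-0.015],1],
    [[2.9,-5.6,0.7],[0,0,-0.03],1],
    [[4.4,-8.4,1.0],[0,0,-0.045],1],
    [[5.9,-11.2,1.4],[0,0,-0.06],1],
    [[7.3,-13.9,1.7],[0,0,-0.076],1]
  ]
}}

```text
time: 2.37
tcp_pos: [0.4502, 0.0987, 0.2998]
orientation: [3.141, 0.001, 2.601]
force: [1.0, 0.4, 0.5]
opening: 0.0856
gripper_force: 0.0
```

Request:
{"fn": "step_arm", "kwargs": {
  "deltas": [
    [[0.7,-3,-0.6],[0,0,0],1],
    [[1.3,-6,-1.2],[0,0,0],1],
    [[2,-9,-1.9],[0,0,0],1],
    [[2.7,-12,-2.6],[0,0,0],1],
    [[3.3,-15.2,-3.3],[0,0,0],1]
  ]
}}

```text
time: 2.78
tcp_pos: [0.4828, -0.0531, 0.2662]
orientation: [3.141, 0.001, 2.602]
force: [0.8, -0.3, -0.5]
opening: 0.0857
gripper_force: 0.0
```

Request:
{"fn": "step_arm", "kwargs": {
  "deltas": [
    [[0.7,-3,-0.6],[0,0,0],1],
    [[1.3,-6,-1.2],[0,0,0],1],
    [[2,-9,-1.9],[0,0,0],1],
    [[2.7,-12,-2.6],[0,0,0],1],
    [[3.3,-15.2,-3.3],[0,0,0],1]
  ]
}}

```text
time: 3.2
tcp_pos: [0.5158, -0.2052, 0.2331]
orientation: [3.141, 0.0, 2.602]
force: [0.4, 1.4, 0.2]
opening: 0.0856
gripper_force: 0.0
```

Request:
{"fn": "step_arm", "kwargs": {
  "deltas": [
    [[0.7,-3,-0.6],[0,0,0],1],
    [[1.3,-6,-1.2],[0,0,0],1],
    [[2,-9,-1.9],[0,0,0],1],
    [[2.7,-12,-2.6],[0,0,0],1],
    [[3.4,-15.2,-3.4],[0,0,0],1]
  ]
}}

```text
time: 3.62
tcp_pos: [0.5499, -0.3572, 0.1992]
orientation: [3.141, 0.001, 2.602]
force: [0.8, 0.7, 1.0]
opening: 0.0851
gripper_force: 0.0
```

Request:
{"fn": "step_arm", "kwargs": {
  "deltas": [
    [[0,0.1,-2.5],[0,0,0],1],
    [[0,0.1,-5.5],[0,0,0],1],
    [[0,0.1,-8.5],[0,0,0],1],
    [[0,0.1,-11.5],[0,0,0],1],
    [[0,0.1,-13.5],[0,0,0],1]
  ]
}}

```text
time: 4.03
tcp_pos: [0.5488, -0.3542, 0.0611]
orientation: [3.141, -0.002, 2.602]
force: [0.3, -0.3, -0.9]
opening: 0.0852
gripper_force: 0.0
```

Request:
{"fn": "step_arm", "kwargs": {
  "deltas": [
    [[0,0,-1],[0,0,0],1],
    [[0,0,-2],[0,0,0],1],
    [[0,0,-2],[0,0,0],1],
    [[0,0,-2],[0,0,0],-1],
    [[0,0,-2],[0,0,0],-1]
  ],
  "squeeze": 70
}}

```text
time: 4.45
tcp_pos: [0.5503, -0.3551, 0.046]
orientation: [-3.141, 0.002, 2.602]
force: [-0.3, 0.7, 0.6]
opening: 0.0638
gripper_force: 0.0
```

Request:
{"fn": "step_arm", "kwargs": {
  "deltas": [
    [[0,0,0],[0,0,0],-1],
    [[0,0,0],[0,0,0],-1],
    [[0,0,0],[0,0,0],-1],
    [[0,0,0],[0,0,0],-1],
    [[0,0,0],[0,0,0],-1]
  ]
}}

```text
time: 4.87
tcp_pos: [0.55, -0.3549, 0.0453]
orientation: [-3.142, 0.001, 2.602]
force: [-1.4, 0.7, 6.7]
opening: 0.0295
gripper_force: 69.1
```

```bash
cat > plan.py <<'E'
from h import *
yaw=np.radians(-11.72); Rs=(Ro.from_euler("z",yaw)*Ro.from_euler("y",-np.radians(32)))
s=np.array([.6196,-.0598,.181]); n=Rs.as_matrix()[:,2]
def tool(a): return Rs*Ro.from_euler("z",a,degrees=True)*Ro.from_euler("y",np.pi)
E
python3 - <<'E'
from plan import *
cur=env.sense(); R0=Ro.from_euler("xyz",cur["orientation"])
T=tool(65.9-90); print("n",n,"rotvec",(T*R0.inv()).as_rotvec(),"final eul",T.as_euler("xyz"), "W",s+.1453*n,"pre",s+.0953*n, cur["joint_positions"])
E
```

```text
n [-0.5189  0.1076  0.848 ] rotvec [-0.0893 -0.5504 -0.0829] final eul [2.8918 0.5049 2.4517] W [ 0.5442 -0.0442  0.3042] pre [ 0.5702 -0.0495  0.2618] [-0.612   0.1802  1.6797  0.      1.2805 -1.643 ]
```

Request:
{"fn": "step_arm", "kwargs": {
  "deltas": [
    [[0,0,2],[0,0,0],-1],
    [[0,0,5],[0,0,0],-1],
    [[0,0,8],[0,0,0],-1],
    [[0,0,11],[0,0,0],-1],
    [[0,0,14],[0,0,0],-1]
  ]
}}

```text
time: 5.28
tcp_pos: [0.5494, -0.3544, 0.1855]
orientation: [3.141, -0.001, 2.602]
force: [0.5, -0.4, -1.6]
opening: 0.029
gripper_force: 69.4
```

Request:
{"fn": "step_arm", "kwargs": {
  "deltas": [
    [[0,0,3],[0,0,0],-1],
    [[0,0,6],[0,0,0],-1],
    [[0,0,9],[0,0,0],-1],
    [[0,0,11],[0,0,0],-1],
    [[0,0,12],[0,0,0],-1]
  ]
}}

```text
time: 5.7
tcp_pos: [0.5499, -0.3548, 0.3076]
orientation: [-3.141, 0.003, 2.602]
force: [-0.4, -0.2, -1.8]
opening: 0.0291
gripper_force: 69.5
```

Request:
{"fn": "step_arm", "kwargs": {
  "deltas": [
    [[0,3.1,0],[-0.0089,-0.055,-0.0083],-1],
    [[-0.1,6.2,0],[-0.0179,-0.11,-0.0166],-1],
    [[-0.2,9.3,0],[-0.0268,-0.165,-0.0249],-1],
    [[-0.2,12.4,0],[-0.0357,-0.22,-0.0332],-1],
    [[-0.3,15.5,0],[-0.0447,-0.2752,-0.0415],-1]
  ]
}}

```text
time: 6.12
tcp_pos: [0.5463, -0.1984, 0.3031]
orientation: [3.029, 0.257, 2.545]
force: [0.6, 0.2, -1.7]
opening: 0.0294
gripper_force: 69.6
```

Request:
{"fn": "step_arm", "kwargs": {
  "deltas": [
    [[0,3.1,0],[-0.0089,-0.055,-0.0083],-1],
    [[-0.1,6.2,0],[-0.0179,-0.11,-0.0166],-1],
    [[-0.2,9.3,0],[-0.0268,-0.165,-0.0249],-1],
    [[-0.2,12.4,0],[-0.0357,-0.22,-0.0332],-1],
    [[-0.3,15.5,0],[-0.0447,-0.2752,-0.0415],-1]
  ]
}}

```text
time: 6.53
tcp_pos: [0.5432, -0.0435, 0.3033]
orientation: [2.89, 0.505, 2.45]
force: [0.5, 0.0, -2.3]
opening: 0.0292
gripper_force: 69.7
```

Request:
{"fn": "step_arm", "kwargs": {
  "deltas": [
    [[0,0,0],[0,0,0],-1],
    [[0,0,0],[0,0,0],-1],
    [[0,0,0],[0,0,0],-1],
    [[0,0,0],[0,0,0],-1],
    [[0,0,0],[0,0,0],-1]
  ]
}}

```text
time: 6.95
tcp_pos: [0.5439, -0.0458, 0.304]
orientation: [2.893, 0.503, 2.451]
force: [-0.9, -0.3, -2.3]
opening: 0.0289
gripper_force: 69.8
```

```bash
python3 - <<'E'
from plan import *
cur=env.sense(); R0=Ro.from_euler("xyz",cur["orientation"]); print(cur)
T=tool(65.9-90); print("rotvec",(T*R0.inv()).as_rotvec(),"pre d",s+.0953*n-cur["tcp_pos"])
C=cams(["scene","top"])
ims=[]
for nm,w in(("scene",(215,100,133,100)),("top",(240,130,133,100))):
    i=up(C[nm][0],w,3)
    P=box(.038,.038,0,.036); P2=box(.038,.030,.036,.078)
    kn=np.array([[.08+.013*np.cos(a),.013*np.sin(a),z] for a in np.arange(0,6.3,.3) for z in(.015,.065)])
    Rc=R0*Ro.from_euler("y",np.pi)
    for Q in(P,P2,kn):
        q=Rc.apply(Q-[0,0,.0453])+cur["tcp_pos"]
        cv2.polylines(i,[cv2.convexHull(((proj(q,C[nm])-w[:2]+.5)*3).astype(np.int32))],True,(0,255,0),1)
    Ps=np.vstack([box(.02,.02,0,.025),box(.014,.014,.0299,.03)]); q=(Rs*Ro.from_euler("z",65.9,degrees=True)).apply(Ps)+s
    cv2.polylines(i,[cv2.convexHull(((proj(q,C[nm])-w[:2]+.5)*3).astype(np.int32))],True,(255,255,0),1)
    ims.append(i)
cv2.imwrite("pics/pre.png",np.hstack(ims))
E
```

```text
{'time': 6.95, 'joint_positions': array([-0.1016, -0.5287,  1.9443, -0.0595,  1.1726, -1.0384]), 'joint_velocities': array([-0.0015, -0.0002, -0.0006, -0.0015, -0.0004,  0.0014]), 'tau': array([  0.6985, -24.6453, -67.6854,  -0.2821,  -2.8792,  -0.0238]), 'tcp_pos': array([ 0.5439, -0.0458,  0.304 ]), 'orientation': array([2.8927, 0.5029, 2.4509]), 'force': array([-0.9108, -0.3194, -2.3468]), 'ft_torque': array([ 0.1137,  0.3773, -0.0032]), 'gripper_force': 69.84829187393188, 'opening': 0.028927840970215665}
rotvec [-0.0006 -0.0021  0.0013] pre d [ 0.0263 -0.0038 -0.0421]
```

View pics/pre.png

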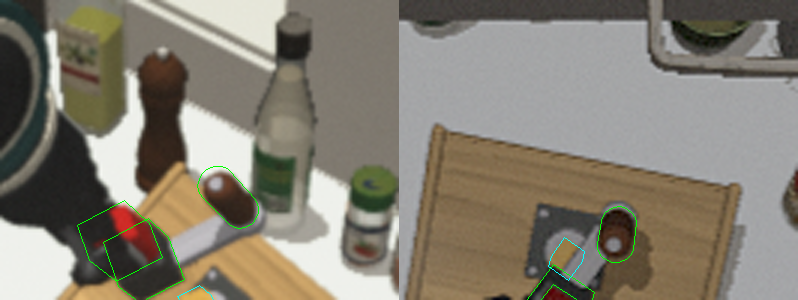

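Request:
{"fn": "step_arm", "kwargs": {
  "deltas": [
    [[0.7,-0.1,-1.1],[0,0,0],-1],
    [[1.4,-0.2,-2.2],[0,0,0],-1],
    [[2.1,-0.3,-3.4],[0,0,0],-1],
    [[2.7,-0.4,-4.4],[0,0,0],-1],
    [[3.1,-0.5,-5.1],[0,0,0],-1]
  ]
}}

```text
time: 7.47
tcp_pos: [0.5751, -0.0499, 0.2505]
orientation: [2.894, 0.502, 2.453]
force: [0.8, -0.3, -2.1]
opening: 0.0296
gripper_force: 69.9
```

Request:
{"fn": "step_arm", "kwargs": {
  "deltas": [
    [[0.1,-0.02,-0.17],[0,0,0],-1],
    [[0.2,-0.04,-0.34],[0,0,0],-1],
    [[0.31,-0.07,-0.51],[0,0,0],-1],
    [[0.42,-0.09,-0.68],[0,0,0],-1],
    [[0.52,-0.11,-0.85],[0,0,0],-1]
  ]
}}

```text
time: 7.88
tcp_pos: [0.58, -0.0508, 0.2453]
orientation: [2.891, 0.505, 2.452]
force: [-0.8, -0.7, -2.3]
opening: 0.0291
gripper_force: 69.8
```

Request:
{"fn": "step_arm", "kwargs": {
  "deltas": [
    [[0.05,-0.01,-0.08],[0,0,0],-1],
    [[0.1,-0.02,-0.17],[0,0,0],-1],
    [[0.16,-0.03,-0.25],[0,0,0],-1],
    [[0.21,-0.04,-0.34],[0,0,0],-1],
    [[0.26,-0.05,-0.42],[0,0,0],-1]
  ]
}}

```text
time: 8.3
tcp_pos: [0.5825, -0.0513, 0.2406]
orientation: [2.892, 0.504, 2.452]
force: [-0.5, -0.7, -2.2]
opening: 0.0294
gripper_force: 69.8
```

Request:
{"fn": "step_arm", "kwargs": {
  "deltas": [
    [[0.05,-0.01,-0.08],[0,0,0],-1],
    [[0.1,-0.02,-0.17],[0,0,0],-1],
    [[0.16,-0.03,-0.25],[0,0,0],-1],
    [[0.21,-0.04,-0.34],[0,0,0],-1],
    [[0.26,-0.05,-0.42],[0,0,0],-1]
  ]
}}

```text
time: 8.72
tcp_pos: [0.5853, -0.052, 0.2367]
orientation: [2.892, 0.505, 2.452]
force: [-0.4, -2.5, 1.5]
opening: 0.0288
gripper_force: 70.1
```

Request:
{"fn": "step_arm", "kwargs": {
  "deltas": [
    [[0.05,-0.01,-0.08],[0,0,0],-1],
    [[0.1,-0.02,-0.17],[0,0,0],-1],
    [[0.16,-0.03,-0.25],[0,0,0],-1],
    [[0.16,-0.03,-0.25],[0,0,0],-1],
    [[0.16,-0.03,-0.25],[0,0,0],-1]
  ]
}}

```text
time: 9.13
tcp_pos: [0.5868, -0.0522, 0.234]
orientation: [2.892, 0.504, 2.452]
force: [1.0, -4.5, 0.3]
opening: 0.0292
gripper_force: 70.0
```

Request:
{"fn": "step_arm", "kwargs": {
  "deltas": [
    [[0.08,-0.08,-0.14],[0,0,0],-1],
    [[0.17,-0.14,-0.28],[0,0,0],-1],
    [[0.25,-0.16,-0.42],[0,0,0],-1],
    [[0.33,-0.17,-0.56],[0,0,0],-1],
    [[0.42,-0.19,-0.68],[0,0,0],-1]
  ]
}}

```text
time: 9.55
tcp_pos: [0.591, -0.0539, 0.2268]
orientation: [2.892, 0.504, 2.452]
force: [0.7, -0.8, 0.5]
opening: 0.0293
gripper_force: 70.1
```

Request:
{"fn": "step_arm", "kwargs": {
  "deltas": [
    [[0.08,-0.02,-0.14],[0,0,0],-1],
    [[0.17,-0.04,-0.28],[0,0,0],-1],
    [[0.25,-0.05,-0.42],[0,0,0],-1],
    [[0.33,-0.07,-0.56],[0,0,0],-1],
    [[0.33,-0.07,-0.56],[0,0,0],-1]
  ]
}}

```text
time: 9.97
tcp_pos: [0.5943, -0.0547, 0.2212]
orientation: [2.892, 0.504, 2.452]
force: [3.9, -1.2, -1.6]
opening: 0.0288
gripper_force: 69.8
```

Request:
{"fn": "step_arm", "kwargs": {
  "deltas": [
    [[0.07,-0.01,-0.08],[0,0,0],-1],
    [[0.14,-0.02,-0.15],[0,0,0],-1],
    [[0.19,-0.03,-0.22],[0,0,0],-1],
    [[0.22,-0.04,-0.27],[0,0,0],-1],
    [[0.22,-0.04,-0.27],[0,0,0],-1]
  ]
}}

```text
time: 10.38
tcp_pos: [0.5963, -0.055, 0.2184]
orientation: [2.892, 0.503, 2.452]
force: [0.9, -0.2, -3.1]
opening: 0.0289
gripper_force: 69.8
```

Request:
{"fn": "step_arm", "kwargs": {
  "deltas": [
    [[0.05,-0.01,-0.08],[0,0,0],-1],
    [[0.1,-0.02,-0.17],[0,0,0],-1],
    [[0.16,-0.03,-0.25],[0,0,0],-1],
    [[0.16,-0.03,-0.25],[0,0,0],-1],
    [[0.16,-0.03,-0.25],[0,0,0],-1]
  ]
}}

```text
time: 10.8
tcp_pos: [0.5971, -0.0553, 0.2185]
orientation: [2.892, 0.503, 2.452]
force: [-39.3, 3.9, 25.0]
opening: 0.029
gripper_force: 75.7
```

Request:
{"fn": "step_arm", "kwargs": {
  "deltas": [
    [[-0.1,0,0.2],[0,0,0],-1],
    [[-0.1,0,0.22],[0,0,0],-1],
    [[-0.1,0,0.22],[0,0,0],0.8],
    [[-0.1,0,0.22],[0,0,0],0.8],
    [[-0.1,0,0.22],[0,0,0],0.8]
  ]
}}

```text
time: 11.22
tcp_pos: [0.5971, -0.0554, 0.2183]
orientation: [2.892, 0.504, 2.452]
force: [0.0, 0.0, -0.9]
opening: 0.0647
gripper_force: 0.0
```

Request:
{"fn": "step_arm", "kwargs": {
  "deltas": [
    [[0,0,0],[0,0,0],0.8],
    [[0,0,0],[0,0,0],0.8],
    [[-0.4,0.1,0.7],[0,0,0],0.8],
    [[-1.0,0.2,1.7],[0,0,0],0.8],
    [[-2,0.4,3.4],[0,0,0],0.8]
  ]
}}

```text
time: 11.63
tcp_pos: [0.5763, -0.0513, 0.252]
orientation: [2.893, 0.502, 2.453]
force: [-0.1, -0.8, 0.7]
opening: 0.0769
gripper_force: 0.0
```

Request:
{"fn": "step_arm", "kwargs": {
  "deltas": [
    [[-1,0.2,1.7],[0,0,0],0.8],
    [[-2,0.4,3.4],[0,0,0],0.8],
    [[-2.5,0.5,4.2],[0,0,0],0.8],
    [[-2.5,0.5,4.2],[0,0,0],0.6],
    [[-2.5,0.5,4.2],[0,0,0],0.6]
  ]
}}

```text
time: 12.05
tcp_pos: [0.552, -0.0464, 0.2949]
orientation: [2.891, 0.505, 2.452]
force: [-0.3, -0.2, -0.1]
opening: 0.068
gripper_force: 0.0
```

```bash
python3 - <<'E'
from plan import *
cur=env.sense(); print(cur["tcp_pos"],cur["orientation"],cur["opening"])
C=cams(["scene","top"])
ims=[]
kn=np.array([[.08+.013*np.cos(a),.013*np.sin(a),z] for a in np.arange(0,6.3,.3) for z in(.015,.065)])
Rc=Rs*Ro.from_euler("z",-24.1,degrees=True); s2=np.array([.6206,-.0602,.1801])
for nm,w in(("scene",(245,150,80,60)),("top",(260,170,80,60))):
    i=up(C[nm][0],w,5)
    for Q in(box(.038,.038,0,.036),box(.038,.030,.036,.078),kn):
        q=Rc.apply(Q)+s2
        cv2.polylines(i,[cv2.convexHull(((proj(q,C[nm])-w[:2]+.5)*5).astype(np.int32))],True,(0,255,0),1)
    ims.append(i)
cv2.imwrite("pics/seat.png",np.hstack(ims))
for h in(.029,.07): 
    p=s2+Rc.apply([.08,0,h]); print(h,p,(p-cur["tcp_pos"])*100)
E
```

```text
[ 0.552  -0.0464  0.2949] [2.8912 0.5048 2.4517] 0.06799340016866463
0.029 [ 0.6596 -0.1016  0.2434] [10.7594 -5.5283 -5.155 ]
0.07 [ 0.6383 -0.0972  0.2782] [ 8.632 -5.087 -1.678]
```

View pics/seat.png

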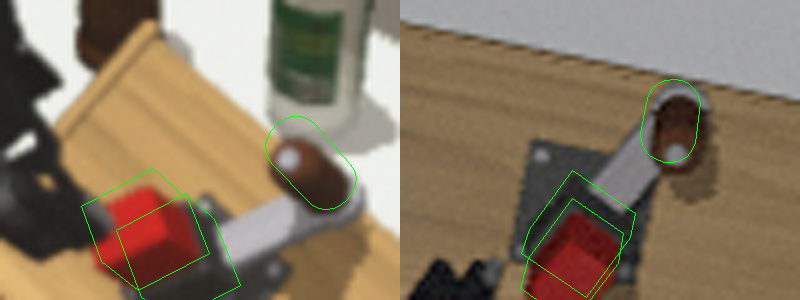

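```bash
python3 - <<'E'
from plan import *
C=cams(["scene","top"])
cur=env.sense()
def tri(a,t):
    q=least_squares(lambda p:np.r_[proj(p,C["scene"])[0]-a,proj(p,C["top"])[0]-t],[.63,-.1,.25]);return q.x,q.cost
s2=np.array([.6206,-.0602,.1801])
p,c=tri((302.3,181.1),(314.5,200.1)); print("knob top",p,c,"in seat frame",Rs.inv().apply(p-s2))
# block fit with red masks
win={"scene":(255,175,45,45),"top":(275,195,45,45)}
M={}
for n_ in win:
    i=up(C[n_][0],win[n_]).astype(int); m=((i[...,2]>45)&(i[...,2]>2.3*i[...,1])&(i[...,2]>2*i[...,0])).astype(np.uint8)
    k,l,st,ce=cv2.connectedComponentsWithStats(m); j=1+st[1:,4].argmax(); print(n_,st[j]/8,ce[j]/8+win[n_][:2])
for h in(.078,.057): print(h,[proj(s2+Rs.apply([0,0,h]),C[n_]) for n_ in win])
E
```

```text
knob top [ 0.6335 -0.1009  0.2725] 0.02085075091808005 in seat frame [ 0.0667 -0.0373  0.0673]
scene [   8.5     12.625   21.125   19.875 2187.875] [274.2236 197.9273]
top [  10.25    17.875   18.625   22.375 2118.   ] [294.5756 223.9423]
0.078 [array([[269.9257, 192.4614]]), array([[293.2927, 224.7419]])]
0.057 [array([[273.6588, 195.5853]]), array([[294.023 , 221.6657]])]
```

```bash
python3 - <<'E'
from plan import *
cur=env.sense();s2=np.array([.6206,-.0602,.1801])
for h in(.085,.029): print((s2+Rs.apply([.0695,-.0385,h])-cur["tcp_pos"])*100)
E
```

```text
[ 7.4333 -5.4302 -0.4121]
[10.339  -6.033  -5.1612]
```

Request:
{"fn": "step_arm", "kwargs": {
  "deltas": [
    [[1.5,-1.1,0.2],[0,0,0],0.6],
    [[3,-2.2,0.3],[0,0,0],0.6],
    [[4.5,-3.3,0.2],[0,0,0],0.6],
    [[6,-4.4,0],[0,0,0],0.6],
    [[7.4,-5.4,-0.4],[0,0,0],0.6]
  ]
}}

```text
time: 12.67
tcp_pos: [0.627, -0.1012, 0.2897]
orientation: [2.892, 0.503, 2.452]
force: [-0.2, 0.2, -0.5]
opening: 0.0682
gripper_force: 0.0
```

Request:
{"fn": "step_arm", "kwargs": {
  "deltas": [
    [[0.4,-0.1,-0.7],[0,0,0],0.6],
    [[1.1,-0.2,-1.8],[0,0,0],0.6],
    [[1.8,-0.4,-2.9],[0,0,0],0.6],
    [[2.5,-0.5,-4.0],[0,0,0],0.6],
    [[2.9,-0.6,-4.7],[0,0,0],0.6]
  ]
}}

```text
time: 13.08
tcp_pos: [0.6551, -0.1059, 0.241]
orientation: [2.893, 0.502, 2.453]
force: [-0.9, -0.0, -1.4]
opening: 0.0687
gripper_force: 0.0
```

Request:
{"fn": "step_arm", "kwargs": {
  "deltas": [
    [[0,0,0],[0,0,0],-1],
    [[0,0,0],[0,0,0],-1],
    [[0,0,0],[0,0,0],-1],
    [[0,0,0],[0,0,0],-1],
    [[0,0,0],[0,0,0],-1]
  ],
  "squeeze": 45
}}

```text
time: 13.5
tcp_pos: [0.655, -0.1063, 0.2444]
orientation: [2.891, 0.505, 2.452]
force: [-1.3, 0.2, 0.8]
opening: 0.0246
gripper_force: 44.1
```

Request:
{"fn": "step_arm", "kwargs": {
  "deltas": [
    [[0,0,0],[0,0,0],-1],
    [[0,0,0],[0,0,0],-1],
    [[0,0,0],[0,0,0],-1],
    [[0,0,0],[0,0,0],-1],
    [[0,0,0],[0,0,0],-1]
  ]
}}

```text
time: 13.92
tcp_pos: [0.6551, -0.1065, 0.2439]
orientation: [2.892, 0.504, 2.452]
force: [0.0, -1.8, 3.1]
opening: 0.0249
gripper_force: 44.3
```

```bash
cat > wind.py <<'E'
from plan import *
import sys
a0,step,ncall=map(float,sys.argv[1:4]); r=float(sys.argv[4]) if len(sys.argv)>4 else .08
cur=env.sense();s2=np.array([.6206,-.0602,.1801]); q=Rs.inv().apply(cur["tcp_pos"]-s2)
print("seat frame tcp",q,"r",np.hypot(*q[:2]),"ang",np.degrees(np.arctan2(q[1],q[0])),"F",Rs.inv().apply(cur["force"]))
P=lambda a:Rs.apply([r*np.cos(np.radians(a)),r*np.sin(np.radians(a)),0])*100
prev=None;a=a0
for c in range(int(ncall)):
    rows=[np.round(P(a-step*k)-P(a),2) for k in range(1,6)]
    print(a,"[" + ", ".join(f"[[{x:g}, {y:g}, {z:g}], [0, 0, 0], -1]" for x,y,z in rows)+"]"); a-=5*step
E
python3 wind.py -29 12 6
```

```text
seat frame tcp [ 0.0705 -0.0383  0.0312] r 0.08019173093686856 ang -28.521195758941598 F [ 1.9416 -1.7229  2.4167]
-29.0 [[[-1.07, -1.18, -0.51], [0, 0, 0], -1], [[-2.32, -2.08, -1.16], [0, 0, 0], -1], [[-3.69, -2.68, -1.92], [0, 0, 0], -1], [[-5.11, -2.94, -2.75], [0, 0, 0], -1], [[-6.53, -2.85, -3.63], [0, 0, 0], -1]]
-89.0 [[[-1.35, 0.43, -0.88], [0, 0, 0], -1], [[-2.58, 1.18, -1.73], [0, 0, 0], -1], [[-3.63, 2.23, -2.51], [0, 0, 0], -1], [[-4.46, 3.52, -3.17], [0, 0, 0], -1], [[-5.02, 5, -3.71], [0, 0, 0], -1]]
-149.0 [[[-0.28, 1.61, -0.37], [0, 0, 0], -1], [[-0.26, 3.27, -0.57], [0, 0, 0], -1], [[0.06, 4.91, -0.59], [0, 0, 0], -1], [[0.65, 6.46, -0.42], [0, 0, 0], -1], [[1.51, 7.86, -0.07], [0, 0, 0], -1]]
-209.0 [[[1.07, 1.18, 0.51], [0, 0, 0], -1], [[2.32, 2.08, 1.16], [0, 0, 0], -1], [[3.69, 2.68, 1.92], [0, 0, 0], -1], [[5.11, 2.94, 2.75], [0, 0, 0], -1], [[6.53, 2.85, 3.63], [0, 0, 0], -1]]
-269.0 [[[1.35, -0.43, 0.88], [0, 0, 0], -1], [[2.58, -1.18, 1.73], [0, 0, 0], -1], [[3.63, -2.23, 2.51], [0, 0, 0], -1], [[4.46, -3.52, 3.17], [0, 0, 0], -1], [[5.02, -5, 3.71], [0, 0, 0], -1]]
-329.0 [[[0.28, -1.61, 0.37], [0, 0, 0], -1], [[0.26, -3.27, 0.57], [0, 0, 0], -1], [[-0.06, -4.91, 0.59], [0, 0, 0], -1], [[-0.65, -6.46, 0.42], [0, 0, 0], -1], [[-1.51, -7.86, 0.07], [0, 0, 0], -1]]
```

Request:
{"fn": "step_arm", "kwargs": {
  "deltas": [
    [[-1.07,-1.18,-0.51],[0,0,0],-1],
    [[-2.32,-2.08,-1.16],[0,0,0],-1],
    [[-3.69,-2.68,-1.92],[0,0,0],-1],
    [[-5.11,-2.94,-2.75],[0,0,0],-1],
    [[-6.53,-2.85,-3.63],[0,0,0],-1]
  ]
}}

```text
time: 14.33
tcp_pos: [0.5892, -0.1363, 0.2072]
orientation: [2.893, 0.506, 2.451]
force: [2.4, -5.3, -1.3]
opening: 0.0251
gripper_force: 44.2
```

```bash
python3 wind.py -89 12 0
```

```text
seat frame tcp [ 0.0014 -0.0809  0.0311] r 0.0808999557117128 ang -88.979878315934 F [ 2.2186 -4.7091 -2.8959]
```

Request:
{"fn": "step_arm", "kwargs": {
  "deltas": [
    [[-1.35,0.43,-0.88],[0,0,0],-1],
    [[-2.58,1.18,-1.73],[0,0,0],-1],
    [[-3.63,2.23,-2.51],[0,0,0],-1],
    [[-4.46,3.52,-3.17],[0,0,0],-1],
    [[-5.02,5,-3.71],[0,0,0],-1]
  ]
}}

```text
time: 14.75
tcp_pos: [0.539, -0.0846, 0.1691]
orientation: [2.891, 0.504, 2.451]
force: [19.6, 1.2, -3.3]
opening: 0.0245
gripper_force: 45.6
```

Request:
{"fn": "step_arm", "kwargs": {
  "deltas": [
    [[-0.28,1.61,-0.37],[0,0,0],-1],
    [[-0.26,3.27,-0.57],[0,0,0],-1],
    [[0.06,4.91,-0.59],[0,0,0],-1],
    [[0.65,6.46,-0.42],[0,0,0],-1],
    [[1.51,7.86,-0.07],[0,0,0],-1]
  ]
}}

```text
time: 15.17
tcp_pos: [0.5555, -0.0062, 0.1702]
orientation: [2.891, 0.508, 2.452]
force: [22.0, -20.4, -1.3]
opening: 0.0248
gripper_force: 45.1
```

```bash
python3 - <<'E'
from plan import *
C=cams(["top"]); cv2.imwrite("pics/mid.png",C["top"][0])
print(env.sense()["joint_positions"])
E
python3 wind.py -209 12 0
```

```text
[ 0.0026 -0.4639  2.1174 -0.136   0.9404 -0.8944]
seat frame tcp [-0.0672  0.0413  0.0315] r 0.0788866921052869 ang 148.4503009359063 F [ 9.0692 -7.013  -7.6504]
```

Request:
{"fn": "step_arm", "kwargs": {
  "deltas": [
    [[1.15,1.13,0.54],[0,0,0],-1],
    [[2.4,2.03,1.19],[0,0,0],-1],
    [[3.77,2.63,1.95],[0,0,0],-1],
    [[5.19,2.89,2.78],[0,0,0],-1],
    [[6.61,2.8,3.66],[0,0,0],-1]
  ]
}}

```text
time: 15.63
tcp_pos: [0.6208, 0.0209, 0.2054]
orientation: [2.896, 0.504, 2.453]
force: [-5.5, -18.6, -1.4]
opening: 0.0251
gripper_force: 46.6
```

Request:
{"fn": "step_arm", "kwargs": {
  "deltas": [
    [[1.35,-0.43,0.88],[0,0,0],-1],
    [[2.58,-1.18,1.73],[0,0,0],-1],
    [[3.63,-2.23,2.51],[0,0,0],-1],
    [[4.46,-3.52,3.17],[0,0,0],-1],
    [[5.02,-5,3.71],[0,0,0],-1]
  ]
}}

```text
time: 16.05
tcp_pos: [0.6708, -0.0286, 0.2425]
orientation: [2.894, 0.502, 2.453]
force: [-9.2, -0.2, -0.3]
opening: 0.0246
gripper_force: 47.1
```

Request:
{"fn": "step_arm", "kwargs": {
  "deltas": [
    [[0.28,-1.61,0.37],[0,0,0],-1],
    [[0.26,-3.27,0.57],[0,0,0],-1],
    [[-0.06,-4.91,0.59],[0,0,0],-1],
    [[-0.65,-6.46,0.42],[0,0,0],-1],
    [[-1.51,-7.86,0.07],[0,0,0],-1]
  ]
}}

```text
time: 16.47
tcp_pos: [0.6561, -0.1076, 0.2446]
orientation: [2.891, 0.505, 2.452]
force: [-0.9, 1.9, 3.3]
opening: 0.0249
gripper_force: 46.7
```

```bash
python3 wind.py -389 12 0
```

```text
seat frame tcp [ 0.0718 -0.0392  0.0312] r 0.08177653560992798 ang -28.611183374952873 F [0.6737 1.7202 3.461 ]
```

Request:
{"fn": "step_arm", "kwargs": {
  "deltas": [
    [[-1.07,-1.18,-0.51],[0,0,0],-1],
    [[-2.32,-2.08,-1.16],[0,0,0],-1],
    [[-3.69,-2.68,-1.92],[0,0,0],-1],
    [[-5.11,-2.94,-2.75],[0,0,0],-1],
    [[-6.53,-2.85,-3.63],[0,0,0],-1]
  ]
}}

```text
time: 16.88
tcp_pos: [0.5901, -0.1369, 0.208]
orientation: [2.893, 0.506, 2.451]
force: [-0.2, -4.7, 3.2]
opening: 0.0247
gripper_force: 46.8
```

Request:
{"fn": "step_arm", "kwargs": {
  "deltas": [
    [[-1.35,0.43,-0.88],[0,0,0],-1],
    [[-2.58,1.18,-1.73],[0,0,0],-1],
    [[-3.63,2.23,-2.51],[0,0,0],-1],
    [[-4.46,3.52,-3.17],[0,0,0],-1],
    [[-5.02,5,-3.71],[0,0,0],-1]
  ]
}}

```text
time: 17.3
tcp_pos: [0.5393, -0.0855, 0.1696]
orientation: [2.893, 0.503, 2.451]
force: [5.8, -1.6, 1.3]
opening: 0.0248
gripper_force: 46.6
```

Request:
{"fn": "step_arm", "kwargs": {
  "deltas": [
    [[-0.28,1.58,-0.37],[0,0,0],-1],
    [[-0.26,3.22,-0.57],[0,0,0],-1],
    [[0.06,4.86,-0.59],[0,0,0],-1],
    [[0.65,6.41,-0.42],[0,0,0],-1],
    [[1.51,7.81,-0.07],[0,0,0],-1]
  ]
}}

```text
time: 17.72
tcp_pos: [0.5556, -0.0069, 0.1699]
orientation: [2.892, 0.506, 2.452]
force: [12.7, -12.7, -0.4]
opening: 0.0248
gripper_force: 46.0
```

Request:
{"fn": "step_arm", "kwargs": {
  "deltas": [
    [[1.07,1.15,0.51],[0,0,0],-1],
    [[2.32,2.05,1.16],[0,0,0],-1],
    [[3.69,2.65,1.92],[0,0,0],-1],
    [[5.11,2.91,2.75],[0,0,0],-1],
    [[6.53,2.82,3.63],[0,0,0],-1]
  ]
}}

```text
time: 18.13
tcp_pos: [0.6208, 0.0205, 0.2053]
orientation: [2.895, 0.503, 2.453]
force: [-5.6, -13.7, -1.0]
opening: 0.0249
gripper_force: 46.7
```

Request:
{"fn": "step_arm", "kwargs": {
  "deltas": [
    [[1.35,-0.43,0.88],[0,0,0],-1],
    [[2.58,-1.18,1.73],[0,0,0],-1],
    [[3.63,-2.23,2.51],[0,0,0],-1],
    [[4.46,-3.52,3.17],[0,0,0],-1],
    [[5.02,-5,3.71],[0,0,0],-1]
  ]
}}

```text
time: 18.55
tcp_pos: [0.671, -0.0294, 0.2427]
orientation: [2.893, 0.502, 2.453]
force: [-8.5, -0.0, -0.4]
opening: 0.0247
gripper_force: 47.2
```

```bash
python3 wind.py -329 5 7
```

```text
seat frame tcp [0.0697 0.0404 0.0303] r 0.08057812189849237 ang 30.120431272063627 F [-7.2633 -1.7382  4.0491]
-329.0 [[[0.15, -0.66, 0.18], [0, 0, 0], -1], [[0.25, -1.33, 0.32], [0, 0, 0], -1], [[0.3, -2.02, 0.44], [0, 0, 0], -1], [[0.3, -2.71, 0.53], [0, 0, 0], -1], [[0.25, -3.4, 0.58], [0, 0, 0], -1]]
-354.0 [[[-0.11, -0.69, 0.02], [0, 0, 0], -1], [[-0.26, -1.37, 0.01], [0, 0, 0], -1], [[-0.47, -2.03, -0.03], [0, 0, 0], -1], [[-0.72, -2.68, -0.1], [0, 0, 0], -1], [[-1.02, -3.3, -0.21], [0, 0, 0], -1]]
-379.0 [[[-0.34, -0.59, -0.14], [0, 0, 0], -1], [[-0.73, -1.15, -0.3], [0, 0, 0], -1], [[-1.15, -1.67, -0.49], [0, 0, 0], -1], [[-1.61, -2.15, -0.71], [0, 0, 0], -1], [[-2.1, -2.58, -0.96], [0, 0, 0], -1]]
-404.0 [[[-0.52, -0.38, -0.27], [0, 0, 0], -1], [[-1.06, -0.71, -0.56], [0, 0, 0], -1], [[-1.62, -0.99, -0.87], [0, 0, 0], -1], [[-2.2, -1.21, -1.19], [0, 0, 0], -1], [[-2.79, -1.37, -1.53], [0, 0, 0], -1]]
-429.0 [[[-0.59, -0.1, -0.35], [0, 0, 0], -1], [[-1.19, -0.15, -0.71], [0, 0, 0], -1], [[-1.79, -0.13, -1.08], [0, 0, 0], -1], [[-2.37, -0.05, -1.45], [0, 0, 0], -1], [[-2.95, 0.09, -1.81], [0, 0, 0], -1]]
-454.0 [[[-0.56, 0.2, -0.37], [0, 0, 0], -1], [[-1.1, 0.45, -0.73], [0, 0, 0], -1], [[-1.61, 0.76, -1.08], [0, 0, 0], -1], [[-2.1, 1.12, -1.43], [0, 0, 0], -1], [[-2.56, 1.54, -1.76], [0, 0, 0], -1]]
-479.0 [[[-0.42, 0.46, -0.32], [0, 0, 0], -1], [[-0.8, 0.96, -0.61], [0, 0, 0], -1], [[-1.14, 1.51, -0.89], [0, 0, 0], -1], [[-1.44, 2.08, -1.14], [0, 0, 0], -1], [[-1.69, 2.69, -1.37], [0, 0, 0], -1]]
```

Request:
{"fn": "step_arm", "kwargs": {
  "deltas": [
    [[0.15,-0.66,0.18],[0,0,0],-1],
    [[0.25,-1.33,0.32],[0,0,0],-1],
    [[0.3,-2.02,0.44],[0,0,0],-1],
    [[0.3,-2.71,0.53],[0,0,0],-1],
    [[0.25,-3.4,0.58],[0,0,0],-1]
  ]
}}

```text
time: 18.97
tcp_pos: [0.6733, -0.0633, 0.249]
orientation: [2.892, 0.504, 2.452]
force: [-3.2, 3.3, 2.3]
opening: 0.0251
gripper_force: 47.0
```

Request:
{"fn": "step_arm", "kwargs": {
  "deltas": [
    [[-0.11,-0.69,0.02],[0,0,0],-1],
    [[-0.26,-1.37,0.01],[0,0,0],-1],
    [[-0.47,-2.03,-0.03],[0,0,0],-1],
    [[-0.72,-2.68,-0.1],[0,0,0],-1],
    [[-1.02,-3.3,-0.21],[0,0,0],-1]
  ]
}}

```text
time: 19.38
tcp_pos: [0.6631, -0.0967, 0.247]
orientation: [2.892, 0.504, 2.452]
force: [-1.7, 2.0, 5.3]
opening: 0.025
gripper_force: 47.0
```

```bash
python3 - <<'E'
from plan import *
C=cams(["scene","top"])
s2=np.array([.6206,-.0602,.1801])
ims=[]
for nm,w in(("scene",(200,170,130,150)),("top",(230,170,130,150))):
    i=up(C[nm][0],w,3.0) if 0 else cv2.resize(C[nm][0][w[1]:w[1]+150,w[0]:w[0]+130],None,fx=3,fy=3,interpolation=cv2.INTER_CUBIC)
    for y in(-.075,-.05):
        for d in range(0,125,10):  # distance up slope from front edge line
            x=-(np.hypot(.22,.137))+0
    ims.append(i)
# slope ruler: seat-frame x along slope on deck plane (z=-.016), ticks each 10 mm
for i,(nm,w) in zip(ims,(("scene",(200,170)),("top",(230,170)))):
    for y in(-.06,.0):
        for k,x in enumerate(np.arange(-.03,-.19,-.01)):
            p=((proj(s2+Rs.apply([x,y,-.016]),C[nm])[0]-w+.5)*3).astype(int); cv2.circle(i,tuple(int(v) for v in p),1,(0,255,0) if k%5 else (255,0,255),-1)
cv2.imwrite("pics/sh.png",np.hstack(ims))
E
python3 wind.py -379 0.6 0
```

```text
seat frame tcp [ 0.0769 -0.0276  0.0308] r 0.08166345017327771 ang -19.735430506955066 F [0.8353 0.2302 4.4939]
```

View pics/sh.png

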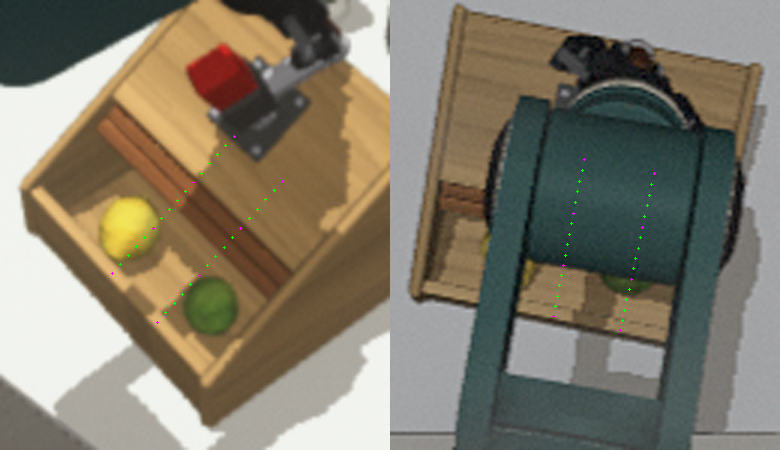

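```bash
python3 - <<'E'
from plan import *
C=cams(["scene"]);s2=np.array([.6206,-.0602,.1801])
im=cv2.GaussianBlur(C["scene"][0],(0,0),.6).astype(np.float32)
I0=cv2.imread("pics/scene0.png").astype(np.float32)
xs=np.arange(-.03,-.19,-.002)
for z in(-.016,):
    for y in(-.06,-.03,0,):
        for nm,I in(("now",im),("t0",I0)):
            p=proj(s2+Rs.apply(np.c_[xs,0*xs+y,0*xs+z]),C["scene"]).astype(np.float32)
            v=cv2.remap(I,p[:,0].reshape(1,-1),p[:,1].reshape(1,-1),1)[0]
            print(y,nm,"G:",v[:,1].astype(int).tolist())
E
```

```text
-0.06 now G: [103, 103, 103, 103, 104, 104, 103, 104, 106, 107, 109, 110, 110, 111, 112, 111, 108, 106, 107, 109, 111, 109, 95, 77, 62, 61, 64, 66, 66, 63, 59, 57, 59, 63, 66, 66, 68, 74, 88, 100, 105, 106, 108, 110, 108, 105, 103, 102, 104, 104, 106, 111, 112, 111, 109, 107, 104, 102, 102, 103, 108, 113, 118, 121, 120, 121, 120, 119, 117, 112, 113, 127, 152, 170, 176, 175, 158, 131, 101, 83]
-0.06 t0 G: [150, 149, 148, 150, 151, 152, 149, 149, 151, 155, 160, 160, 160, 159, 159, 158, 155, 151, 153, 159, 161, 159, 137, 98, 70, 77, 88, 91, 89, 79, 70, 80, 92, 93, 92, 92, 78, 68, 82, 91, 94, 92, 87, 76, 74, 86, 94, 94, 91, 85, 74, 73, 86, 93, 94, 93, 91, 81, 83, 93, 95, 95, 93, 87, 75, 78, 89, 94, 95, 94, 92, 102, 137, 155, 160, 161, 146, 118, 87, 73]
-0.03 now G: [69, 71, 82, 92, 96, 99, 101, 105, 108, 110, 112, 113, 112, 110, 108, 107, 107, 108, 110, 113, 113, 109, 96, 77, 63, 60, 63, 64, 64, 63, 59, 57, 59, 63, 65, 65, 68, 75, 88, 101, 107, 108, 110, 111, 109, 106, 103, 102, 102, 106, 116, 136, 154, 164, 167, 164, 160, 154, 151, 151, 153, 158, 159, 160, 161, 163, 166, 169, 170, 170, 
[... 452 characters left out ...]
111, 113, 114, 114, 111, 114, 120, 136, 142, 145, 145, 143, 139, 130, 113, 89, 79, 83, 93, 97, 98, 93, 85, 81, 88, 95, 99, 100, 100, 97, 99, 104, 108, 110, 111, 112, 110, 110, 119, 133, 144, 151, 153, 153, 154, 156, 156, 156, 155, 153, 151, 147, 140, 134, 128, 124, 118, 115, 112, 107, 106, 104, 108, 122, 147, 168, 178, 179, 164, 137, 107, 88]
0 t0 G: [71, 76, 98, 128, 141, 145, 149, 154, 160, 161, 165, 163, 157, 151, 153, 157, 160, 161, 163, 163, 161, 155, 131, 91, 73, 78, 87, 89, 90, 80, 71, 79, 86, 88, 89, 87, 79, 73, 81, 88, 90, 89, 87, 79, 73, 82, 89, 89, 90, 91, 79, 71, 82, 89, 91, 91, 89, 77, 75, 84, 89, 90, 93, 87, 75, 78, 86, 89, 90, 91, 92, 101, 132, 154, 163, 165, 152, 123, 91, 75]
```

Request:
{"fn": "step_arm", "kwargs": {
  "deltas": [
    [[-0.1,-0.19,-0.04],[0,0,0],-1],
    [[-0.2,-0.38,-0.09],[0,0,0],-1],
    [[-0.31,-0.57,-0.13],[0,0,0],-1],
    [[-0.41,-0.75,-0.18],[0,0,0],-1],
    [[-0.41,-0.75,-0.18],[0,0,0],-1]
  ]
}}

```text
time: 19.95
tcp_pos: [0.6591, -0.1037, 0.2452]
orientation: [2.892, 0.504, 2.452]
force: [-1.4, 1.6, 5.5]
opening: 0.025
gripper_force: 47.1
```

```bash
python3 wind.py -387 0.8 12
```

```text
seat frame tcp [ 0.0739 -0.0347  0.0305] r 0.08169166574240318 ang -25.163929693542133 F [1.53   1.2414 5.5873]
-387.0 [[[-0.06, -0.09, -0.03], [0, 0, 0], -1], [[-0.13, -0.18, -0.06], [0, 0, 0], -1], [[-0.19, -0.26, -0.08], [0, 0, 0], -1], [[-0.26, -0.35, -0.11], [0, 0, 0], -1], [[-0.32, -0.43, -0.14], [0, 0, 0], -1]]
-391.0 [[[-0.07, -0.08, -0.03], [0, 0, 0], -1], [[-0.14, -0.17, -0.06], [0, 0, 0], -1], [[-0.21, -0.25, -0.09], [0, 0, 0], -1], [[-0.28, -0.33, -0.13], [0, 0, 0], -1], [[-0.35, -0.41, -0.16], [0, 0, 0], -1]]
-395.0 [[[-0.07, -0.08, -0.03], [0, 0, 0], -1], [[-0.15, -0.15, -0.07], [0, 0, 0], -1], [[-0.22, -0.23, -0.1], [0, 0, 0], -1], [[-0.29, -0.31, -0.14], [0, 0, 0], -1], [[-0.37, -0.38, -0.18], [0, 0, 0], -1]]
-399.0 [[[-0.08, -0.07, -0.04], [0, 0, 0], -1], [[-0.15, -0.14, -0.08], [0, 0, 0], -1], [[-0.23, -0.21, -0.11], [0, 0, 0], -1], [[-0.31, -0.28, -0.15], [0, 0, 0], -1], [[-0.39, -0.35, -0.19], [0, 0, 0], -1]]
-403.0 [[[-0.08, -0.07, -0.04], [0, 0, 0], -1], [[-0.16, -0.13, -0.08], [0, 0, 0], -1], [[-0.24, -0.19, -0.12], [0, 0, 0], -1], [[-0.33, -0.26, -0.17], [0, 0
[... 801 characters left out ...]
-0.37, -0.15, -0.21], [0, 0, 0], -1], [[-0.46, -0.18, -0.26], [0, 0, 0], -1]]
-423.0 [[[-0.09, -0.03, -0.05], [0, 0, 0], -1], [[-0.19, -0.06, -0.11], [0, 0, 0], -1], [[-0.28, -0.09, -0.16], [0, 0, 0], -1], [[-0.37, -0.12, -0.21], [0, 0, 0], -1], [[-0.47, -0.14, -0.27], [0, 0, 0], -1]]
-427.0 [[[-0.09, -0.02, -0.05], [0, 0, 0], -1], [[-0.19, -0.05, -0.11], [0, 0, 0], -1], [[-0.28, -0.07, -0.16], [0, 0, 0], -1], [[-0.38, -0.09, -0.22], [0, 0, 0], -1], [[-0.47, -0.11, -0.28], [0, 0, 0], -1]]
-431.0 [[[-0.1, -0.02, -0.06], [0, 0, 0], -1], [[-0.19, -0.03, -0.11], [0, 0, 0], -1], [[-0.29, -0.05, -0.17], [0, 0, 0], -1], [[-0.38, -0.06, -0.23], [0, 0, 0], -1], [[-0.48, -0.07, -0.28], [0, 0, 0], -1]]
```

Request:
{"fn": "step_arm", "kwargs": {
  "deltas": [
    [[-0.06,-0.09,-0.03],[0,0,0],-1],
    [[-0.13,-0.18,-0.06],[0,0,0],-1],
    [[-0.19,-0.26,-0.08],[0,0,0],-1],
    [[-0.26,-0.35,-0.11],[0,0,0],-1],
    [[-0.32,-0.43,-0.14],[0,0,0],-1]
  ]
}}

```text
time: 20.37
tcp_pos: [0.6561, -0.1078, 0.244]
orientation: [2.891, 0.505, 2.452]
force: [-0.4, 1.0, 6.0]
opening: 0.0248
gripper_force: 47.1
```

Request:
{"fn": "step_arm", "kwargs": {
  "deltas": [
    [[-0.07,-0.08,-0.03],[0,0,0],-1],
    [[-0.14,-0.17,-0.06],[0,0,0],-1],
    [[-0.21,-0.25,-0.09],[0,0,0],-1],
    [[-0.28,-0.33,-0.13],[0,0,0],-1],
    [[-0.35,-0.41,-0.16],[0,0,0],-1]
  ]
}}

```text
time: 20.78
tcp_pos: [0.6527, -0.112, 0.2425]
orientation: [2.891, 0.505, 2.452]
force: [-0.0, 1.0, 6.8]
opening: 0.0249
gripper_force: 47.0
```

Request:
{"fn": "step_arm", "kwargs": {
  "deltas": [
    [[-0.07,-0.08,-0.03],[0,0,0],-1],
    [[-0.15,-0.15,-0.07],[0,0,0],-1],
    [[-0.22,-0.23,-0.1],[0,0,0],-1],
    [[-0.29,-0.31,-0.14],[0,0,0],-1],
    [[-0.37,-0.38,-0.18],[0,0,0],-1]
  ]
}}

```text
time: 21.2
tcp_pos: [0.6491, -0.1159, 0.2409]
orientation: [2.891, 0.505, 2.452]
force: [0.5, -1.7, 6.9]
opening: 0.0248
gripper_force: 47.1
```

Request:
{"fn": "step_arm", "kwargs": {
  "deltas": [
    [[-0.08,-0.07,-0.04],[0,0,0],-1],
    [[-0.15,-0.14,-0.08],[0,0,0],-1],
    [[-0.23,-0.21,-0.11],[0,0,0],-1],
    [[-0.31,-0.28,-0.15],[0,0,0],-1],
    [[-0.39,-0.35,-0.19],[0,0,0],-1]
  ]
}}

```text
time: 21.62
tcp_pos: [0.6452, -0.1195, 0.2392]
orientation: [2.891, 0.506, 2.452]
force: [1.1, -1.5, 7.7]
opening: 0.025
gripper_force: 47.0
```

Request:
{"fn": "step_arm", "kwargs": {
  "deltas": [
    [[-0.08,-0.07,-0.04],[0,0,0],-1],
    [[-0.16,-0.13,-0.08],[0,0,0],-1],
    [[-0.24,-0.19,-0.12],[0,0,0],-1],
    [[-0.33,-0.26,-0.17],[0,0,0],-1],
    [[-0.41,-0.32,-0.21],[0,0,0],-1]
  ]
}}

```text
time: 22.03
tcp_pos: [0.6412, -0.1229, 0.2372]
orientation: [2.892, 0.506, 2.452]
force: [1.8, -3.6, 7.6]
opening: 0.0249
gripper_force: 47.0
```

Request:
{"fn": "step_arm", "kwargs": {
  "deltas": [
    [[-0.08,-0.06,-0.04],[0,0,0],-1],
    [[-0.17,-0.12,-0.09],[0,0,0],-1],
    [[-0.25,-0.18,-0.13],[0,0,0],-1],
    [[-0.34,-0.23,-0.18],[0,0,0],-1],
    [[-0.42,-0.29,-0.22],[0,0,0],-1]
  ]
}}

```text
time: 22.45
tcp_pos: [0.637, -0.1259, 0.2351]
orientation: [2.892, 0.507, 2.452]
force: [1.7, -4.1, 7.3]
opening: 0.0252
gripper_force: 47.0
```

Request:
{"fn": "step_arm", "kwargs": {
  "deltas": [
    [[-0.09,-0.05,-0.05],[0,0,0],-1],
    [[-0.17,-0.11,-0.09],[0,0,0],-1],
    [[-0.26,-0.16,-0.14],[0,0,0],-1],
    [[-0.35,-0.2,-0.19],[0,0,0],-1],
    [[-0.44,-0.25,-0.24],[0,0,0],-1]
  ]
}}

```text
time: 22.87
tcp_pos: [0.6327, -0.1286, 0.2329]
orientation: [2.892, 0.507, 2.452]
force: [2.1, -6.0, 8.7]
opening: 0.0248
gripper_force: 47.0
```

Request:
{"fn": "step_arm", "kwargs": {
  "deltas": [
    [[-0.09,-0.04,-0.05],[0,0,0],-1],
    [[-0.18,-0.07,-0.1],[0,0,0],-1],
    [[-0.27,-0.1,-0.15],[0,0,0],-1],
    [[-0.36,-0.14,-0.2],[0,0,0],-1],
    [[-0.45,-0.18,-0.25],[0,0,0],-1]
  ]
}}

```text
time: 23.28
tcp_pos: [0.6283, -0.1308, 0.2307]
orientation: [2.892, 0.508, 2.451]
force: [1.9, -9.0, 8.0]
opening: 0.0253
gripper_force: 47.0
```

Request:
{"fn": "step_arm", "kwargs": {
  "deltas": [
    [[-0.09,-0.06,-0.05],[0,0,0],-1],
    [[-0.18,-0.12,-0.1],[0,0,0],-1],
    [[-0.28,-0.15,-0.15],[0,0,0],-1],
    [[-0.37,-0.19,-0.21],[0,0,0],-1],
    [[-0.46,-0.22,-0.26],[0,0,0],-1]
  ]
}}

```text
time: 23.7
tcp_pos: [0.6236, -0.133, 0.2279]
orientation: [2.892, 0.508, 2.452]
force: [1.7, -8.8, 6.4]
opening: 0.0249
gripper_force: 47.0
```

Request:
{"fn": "step_arm", "kwargs": {
  "deltas": [
    [[-0.09,-0.05,-0.05],[0,0,0],-1],
    [[-0.19,-0.08,-0.11],[0,0,0],-1],
    [[-0.28,-0.11,-0.16],[0,0,0],-1],
    [[-0.37,-0.14,-0.21],[0,0,0],-1],
    [[-0.47,-0.16,-0.27],[0,0,0],-1]
  ]
}}

```text
time: 24.12
tcp_pos: [0.619, -0.1346, 0.2254]
orientation: [2.892, 0.508, 2.451]
force: [4.2, -9.1, 8.9]
opening: 0.0249
gripper_force: 47.0
```

```bash
python3 wind.py -67 0.8 14; python3 - <<'E'
from plan import *
C=cams(["scene"]);s2=np.array([.6206,-.0602,.1801])
im=cv2.GaussianBlur(C["scene"][0],(0,0),.6).astype(np.float32)
xs=np.arange(-.07,-.12,-.002)
for y in(-.06,-.03,0,):
            p=proj(s2+Rs.apply(np.c_[xs,0*xs+y,0*xs-.016]),C["scene"]).astype(np.float32)
            v=cv2.remap(im,p[:,0].reshape(1,-1),p[:,1].reshape(1,-1),1)[0]
            print(y,"G from idx20:",v[:,1].astype(int).tolist())
E
```

```text
seat frame tcp [ 0.0355 -0.0732  0.0313] r 0.08134107822617448 ang -64.14428399613799 F [ 9.7782 -8.0456  4.392 ]
-67.0 [[[-0.09, -0.02, -0.05], [0, 0, 0], -1], [[-0.19, -0.05, -0.11], [0, 0, 0], -1], [[-0.28, -0.07, -0.16], [0, 0, 0], -1], [[-0.38, -0.09, -0.22], [0, 0, 0], -1], [[-0.47, -0.11, -0.28], [0, 0, 0], -1]]
-71.0 [[[-0.1, -0.02, -0.06], [0, 0, 0], -1], [[-0.19, -0.03, -0.11], [0, 0, 0], -1], [[-0.29, -0.05, -0.17], [0, 0, 0], -1], [[-0.38, -0.06, -0.23], [0, 0, 0], -1], [[-0.48, -0.07, -0.28], [0, 0, 0], -1]]
-75.0 [[[-0.1, -0.01, -0.06], [0, 0, 0], -1], [[-0.19, -0.02, -0.11], [0, 0, 0], -1], [[-0.29, -0.02, -0.17], [0, 0, 0], -1], [[-0.38, -0.03, -0.23], [0, 0, 0], -1], [[-0.48, -0.03, -0.29], [0, 0, 0], -1]]
-79.0 [[[-0.1, -0, -0.06], [0, 0, 0], -1], [[-0.19, -0, -0.12], [0, 0, 0], -1], [[-0.29, 0, -0.17], [0, 0, 0], -1], [[-0.38, 0, -0.23], [0, 0, 0], -1], [[-0.48, 0.01, -0.29], [0, 0, 0], -1]]
-83.0 [[[-0.09, 0.01, -0.06], [0, 0, 0], -1], [[-0.19, 0.01, -0.12], [0, 0, 0], -1], [[-0.28, 0.02, -0.18], [0, 0, 0], -1], [[-0.38, 0.04, -0.24], [0, 0, 0], -1], [[-0.47, 0.05
[... 1534 characters left out ...]
, -0.16], [0, 0, 0], -1], [[-0.29, 0.26, -0.21], [0, 0, 0], -1], [[-0.36, 0.33, -0.26], [0, 0, 0], -1]]
-119.0 [[[-0.07, 0.07, -0.05], [0, 0, 0], -1], [[-0.14, 0.14, -0.1], [0, 0, 0], -1], [[-0.21, 0.21, -0.15], [0, 0, 0], -1], [[-0.27, 0.29, -0.2], [0, 0, 0], -1], [[-0.34, 0.36, -0.25], [0, 0, 0], -1]]
-0.06 G from idx20: [140, 120, 102, 84, 75, 75, 80, 78, 74, 74, 76, 80, 79, 74, 71, 74, 85, 97, 103, 106, 106, 106, 109, 111, 109]
-0.03 G from idx20: [179, 171, 147, 112, 87, 84, 90, 95, 94, 99, 109, 106, 103, 99, 96, 93, 95, 101, 105, 106, 108, 109, 111, 112, 109]
0 G from idx20: [174, 165, 143, 110, 89, 85, 92, 92, 86, 85, 89, 95, 98, 98, 96, 95, 96, 102, 106, 106, 107, 109, 110, 110, 108]
```

Request:
{"fn": "step_arm", "kwargs": {
  "deltas": [
    [[-0.09,-0.03,-0.05],[0,0,0],-1],
    [[-0.19,-0.06,-0.11],[0,0,0],-1],
    [[-0.28,-0.09,-0.16],[0,0,0],-1],
    [[-0.38,-0.12,-0.22],[0,0,0],-1],
    [[-0.47,-0.14,-0.28],[0,0,0],-1]
  ]
}}

```text
time: 24.58
tcp_pos: [0.6154, -0.1355, 0.2239]
orientation: [2.889, 0.511, 2.45]
force: [16.1, -2.8, 11.2]
opening: 0.0249
gripper_force: 46.7
```

Request:
{"fn": "step_arm", "kwargs": {
  "deltas": [
    [[-0.05,-0.01,-0.03],[0,0,0],-1],
    [[-0.1,-0.02,-0.06],[0,0,0],-1],
    [[-0.15,-0.03,-0.08],[0,0,0],-1],
    [[-0.2,-0.04,-0.11],[0,0,0],-1],
    [[-0.2,-0.04,-0.11],[0,0,0],-1]
  ]
}}

```text
time: 25.0
tcp_pos: [0.6139, -0.1357, 0.2234]
orientation: [2.888, 0.512, 2.45]
force: [17.8, -2.8, 9.8]
opening: 0.025
gripper_force: 46.6
```

Request:
{"fn": "step_arm", "kwargs": {
  "deltas": [
    [[-0.06,-0.01,-0.04],[0,0,0],-1],
    [[-0.12,-0.02,-0.07],[0,0,0],-1],
    [[-0.19,-0.03,-0.11],[0,0,0],-1],
    [[-0.25,-0.03,-0.15],[0,0,0],-1],
    [[-0.25,-0.03,-0.15],[0,0,0],-1]
  ],
  "squeeze": 80
}}

```text
time: 25.42
tcp_pos: [0.6121, -0.136, 0.2229]
orientation: [2.886, 0.514, 2.449]
force: [26.1, -2.4, 11.7]
opening: 0.0241
gripper_force: 78.5
```

```bash
python3 wind.py -73 0.8 0; python3 - <<'E'
from plan import *
C=cams(["scene"]);s2=np.array([.6206,-.0602,.1801])
im=cv2.GaussianBlur(C["scene"][0],(0,0),.6).astype(np.float32)
xs=np.arange(-.07,-.12,-.002)
for y in(-.06,-.03,0,):
            p=proj(s2+Rs.apply(np.c_[xs,0*xs+y,0*xs-.016]),C["scene"]).astype(np.float32)
            v=cv2.remap(im,p[:,0].reshape(1,-1),p[:,1].reshape(1,-1),1)[0]
            print(y,"G from idx20:",v[:,1].astype(int).tolist())
E
```

```text
seat frame tcp [ 0.0287 -0.0759  0.0326] r 0.08118304612492343 ang -69.29153405188245 F [28.2788  2.9507 -3.919 ]
-0.06 G from idx20: [177, 172, 149, 116, 89, 89, 95, 93, 86, 88, 96, 100, 102, 97, 91, 85, 89, 99, 105, 106, 106, 106, 109, 111, 109]
-0.03 G from idx20: [179, 171, 147, 113, 87, 84, 90, 94, 89, 90, 97, 100, 101, 101, 99, 95, 95, 100, 104, 105, 106, 108, 110, 111, 110]
0 G from idx20: [173, 166, 142, 109, 89, 86, 91, 91, 85, 83, 89, 95, 97, 97, 95, 94, 96, 102, 106, 107, 108, 109, 110, 110, 109]
```

Request:
{"fn": "step_arm", "kwargs": {
  "deltas": [
    [[0.1,0,0.08],[0,0,0],-1],
    [[0.1,0,0.08],[0,0,0],0.6],
    [[0.1,0,0.08],[0,0,0],0.6],
    [[0.1,0,0.08],[0,0,0],0.6],
    [[0.1,0,0.08],[0,0,0],0.6]
  ]
}}

```text
time: 25.88
tcp_pos: [0.6098, -0.1356, 0.2185]
orientation: [2.893, 0.503, 2.452]
force: [-0.2, -0.6, -0.2]
opening: 0.0681
gripper_force: 0.0
```

Request:
{"fn": "step_arm", "kwargs": {
  "deltas": [
    [[0,0,0],[0,0,0],0.6],
    [[0,0,0],[0,0,0],0.6],
    [[-0.5,0.1,0.8],[0,0,0],0.6],
    [[-1.3,0.3,2.1],[0,0,0],0.6],
    [[-2.3,0.5,3.8],[0,0,0],0.6]
  ]
}}

```text
time: 26.3
tcp_pos: [0.5864, -0.1304, 0.2568]
orientation: [2.893, 0.502, 2.452]
force: [-0.7, -1.0, -0.2]
opening: 0.0682
gripper_force: 0.0
```

Request:
{"fn": "step_arm", "kwargs": {
  "deltas": [
    [[-1.2,0.2,2],[0,0,0],0.6],
    [[-2.4,0.5,4],[0,0,0],0.6],
    [[-3.6,0.7,6],[0,0,0],0.6],
    [[-4.8,1,8],[0,0,0],0.6],
    [[-5.5,1.1,9],[0,0,0],0.6]
  ]
}}

```text
time: 26.72
tcp_pos: [0.531, -0.1193, 0.351]
orientation: [2.89, 0.507, 2.451]
force: [0.5, -0.3, 1.1]
opening: 0.0682
gripper_force: 0.0
```

Request:
{"fn": "step_arm", "kwargs": {
  "deltas": [
    [[-1.5,-1,1],[0,0,0],0.6],
    [[-3,-3,1],[0,0,0],0.6],
    [[-4,-5,1],[0,0,0],0.6],
    [[-4,-7,1],[0,0,0],0.6],
    [[-4,-8,1],[0,0,0],0.6]
  ]
}}

```text
time: 27.13
tcp_pos: [0.4914, -0.2012, 0.3573]
orientation: [2.892, 0.504, 2.451]
force: [0.6, 0.2, 0.0]
opening: 0.0684
gripper_force: 0.0
```

```bash
python3 - <<'E'
from plan import *
C=cams(["scene","top"]);s2=np.array([.6206,-.0602,.1801])
im=cv2.GaussianBlur(C["scene"][0],(0,0),.6).astype(np.float32)
xs=np.arange(-.07,-.12,-.002)
for y in(-.06,-.03,0,):
            p=proj(s2+Rs.apply(np.c_[xs,0*xs+y,0*xs-.016]),C["scene"]).astype(np.float32)
            v=cv2.remap(im,p[:,0].reshape(1,-1),p[:,1].reshape(1,-1),1)[0]
            print(y,"G from idx20:",v[:,1].astype(int).tolist())
# bystanders: moved? compare to the first pictures
for n in C:
    I0=cv2.imread(f"pics/{n}0.png"); d=cv2.absdiff(cv2.GaussianBlur(I0,(0,0),1.5),cv2.GaussianBlur(C[n][0],(0,0),1.5)).max(2)
    for nm,p in(("jam",(152,195) if n=="scene" else (155,267)),("glass",(229,156) if n=="scene" else (178,176)),("honey",(380,262) if n=="scene" else (382,192))):
        x,y=p; w=d[y-22:y+22,x-22:x+22]; print(n,nm,w.max(),round(w.mean(),1))
# block centroid
for n_,(x,y,w,h) in dict(scene=(240,170,70,60),top=(265,190,60,55)).items():
    i=C[n_][0][y:y+h,x:x+w].astype(int); m=((i[...,2]>45)&(i[...,2]>2.3*i[...,1])&(i[...,2]>2*i[...,0])).astype(np.uint8)
    k,l,st,ce=cv2.connectedComponentsWithStats(m); j=1+st[1:,4].argmax(); print(n_,st[j],ce[j]+[x,y],proj(s2+Rs.apply([0,0,.057]),C[n_]))
E
```

```text
-0.06 G from idx20: [176, 173, 149, 116, 90, 90, 95, 93, 86, 87, 96, 102, 103, 101, 98, 94, 95, 101, 105, 105, 106, 107, 109, 111, 110]
-0.03 G from idx20: [179, 172, 148, 113, 87, 84, 91, 95, 94, 100, 109, 106, 102, 100, 98, 94, 96, 102, 105, 107, 107, 108, 110, 112, 109]
0 G from idx20: [173, 165, 143, 110, 90, 87, 93, 93, 87, 84, 89, 95, 98, 98, 97, 95, 96, 101, 105, 107, 108, 109, 111, 111, 110]
scene jam 205 108.8
scene glass 201 117.9
scene honey 19 14.6
top jam 9 7.9
top glass 9 7.8
top honey 9 7.7Traceback (most recent call last):
  File "<stdin>", line 17, in <module>
ValueError: attempt to get argmax of an empty sequence
```

Request:
{"fn": "step_arm", "kwargs": {
  "deltas": [
    [[-1,3,1],[0,0,0],0.6],
    [[-2,6,2],[0,0,0],0.6],
    [[-3,9,3],[0,0,0],0.6],
    [[-4,12,3],[0,0,0],0.6],
    [[-5,15,3],[0,0,0],0.6]
  ]
}}

```text
time: 27.65
tcp_pos: [0.4413, -0.048, 0.3879]
orientation: [2.891, 0.505, 2.451]
force: [-0.1, -0.1, 1.1]
opening: 0.0685
gripper_force: 0.0
```

Request:
{"fn": "step_arm", "kwargs": {
  "deltas": [
    [[-1,3,0],[0,0,0],0.6],
    [[-1,6,0],[0,0,0],0.6],
    [[-1,9,0],[0,0,0],0.6],
    [[-1,12,0],[0,0,0],0.6],
    [[-1,15,0],[0,0,0],0.6]
  ]
}}

```text
time: 28.07
tcp_pos: [0.4313, 0.1028, 0.3875]
orientation: [2.89, 0.505, 2.452]
force: [0.9, -0.1, 0.1]
opening: 0.0683
gripper_force: 0.0
```

Request:
{"fn": "step_arm", "kwargs": {
  "deltas": [
    [[0,3,0],[0,0,0],0.6],
    [[0,6,0],[0,0,0],0.6],
    [[0,9,0],[0,0,0],0.6],
    [[0,11,0],[0,0,0],0.6],
    [[0,12,0],[0,0,0],0.6]
  ]
}}

```text
time: 28.48
tcp_pos: [0.4313, 0.2236, 0.3865]
orientation: [2.893, 0.503, 2.456]
force: [-0.2, -0.5, 1.5]
opening: 0.0685
gripper_force: 0.0
```

```bash
python3 - <<'E'
from plan import *
print(env.sense()["time"],env.sense()["tcp_pos"])
C=cams(["scene","top"]);s2=np.array([.6206,-.0602,.1801])
for n in C:
    I0=cv2.imread(f"pics/{n}0.png"); d=cv2.absdiff(cv2.GaussianBlur(I0,(0,0),1.5),cv2.GaussianBlur(C[n][0],(0,0),1.5)).max(2)
    for nm,p in(("jam",(152,195) if n=="scene" else (155,267)),("glass",(229,156) if n=="scene" else (178,176)),("honey",(380,262) if n=="scene" else (382,192))):
        x,y=p; w=d[y-22:y+22,x-22:x+22]; print(n,nm,w.max(),round(w.mean(),1))
c={}
for n_,(x,y,w,h) in dict(scene=(240,170,70,60),top=(265,190,60,55)).items():
    i=C[n_][0][y:y+h,x:x+w].astype(int); m=((i[...,2]>45)&(i[...,2]>2.3*i[...,1])&(i[...,2]>2*i[...,0])).astype(np.uint8)
    k,l,st,ce=cv2.connectedComponentsWithStats(m); 
    if k<2: print(n_,"hidden"); continue
    j=1+st[1:,4].argmax(); c[n_]=ce[j]+[x,y]; print(n_,st[j],c[n_],proj(s2+Rs.apply([0,0,.057]),C[n_]))
if len(c)==2:
    q=least_squares(lambda p:np.r_[proj(p,C["scene"])[0]-c["scene"],proj(p,C["top"])[0]-c["top"]],[.6,-.05,.22]); print(Rs.inv().apply(q.x-s2),q.cost)
    # same for the earlier seated view (centroids 274.22,197.93 / 294.58,223.94)
    q=least_squares(lambda p:np.r_[proj(p,C["scene"])[0]-[273.7,197.4],proj(p,C["top"])[0]-[294.1,223.4]],[.6,-.05,.22]); print("before",Rs.inv().apply(q.x-s2),q.cost)
E
```

```text
28.4833 [0.4313 0.2236 0.3865]
scene jam 2 0.6
scene glass 2 0.7
scene honey 1 0.6
top jam 138 12.4
top glass 7 5.6
top honey 7 5.5
scene [ 22  17  23  18 277] [273.083 195.444] [[273.6588 195.5853]]
top [ 20  23  19  19 267] [293.7753 222.3521] [[294.023  221.6657]]
[-0.0008  0.0001  0.0593] 0.00781220782922257
before [-0.0039 -0.0015  0.0552] 0.21387863806992227
```

Request:
{"fn": "step_arm", "kwargs": {
  "deltas": [
    [[0.6,-3,0],[0,0,0],-1],
    [[1.2,-6,0],[0,0,0],-1],
    [[1.8,-9,0],[0,0,0],-1],
    [[2.4,-12,0],[0,0,0],-1],
    [[3,-15,0],[0,0,0],-1]
  ]
}}

```text
time: 29.0
tcp_pos: [0.4616, 0.0683, 0.3878]
orientation: [2.891, 0.505, 2.451]
force: [1.1, -0.3, 0.2]
opening: 0.0076
gripper_force: 0.0
```

Request:
{"fn": "step_arm", "kwargs": {
  "deltas": [
    [[1,-2.5,0],[0,0,0],-1],
    [[2,-5,-1],[0,0,0],-1],
    [[3,-7.5,-2],[0,0,0],-1],
    [[4,-10,-3],[0,0,0],-1],
    [[5,-12.1,-4],[0,0,0],-1]
  ]
}}

```text
time: 29.42
tcp_pos: [0.5116, -0.0534, 0.3474]
orientation: [2.891, 0.506, 2.449]
force: [0.7, 0.3, -0.2]
opening: -0.0002
gripper_force: 0.0
```

Request:
{"fn": "step_arm", "kwargs": {
  "deltas": [
    [[1,0,-1.4],[0,0,0],-1],
    [[2,0,-2.8],[0,0,0],-1],
    [[3,0,-4.2],[0,0,0],-1],
    [[4,0,-5.6],[0,0,0],-1],
    [[4.7,0,-6.5],[0,0,0],-1]
  ]
}}

```text
time: 29.83
tcp_pos: [0.559, -0.0516, 0.2809]
orientation: [2.893, 0.504, 2.451]
force: [-0.2, 0.3, -0.2]
opening: -0.0003
gripper_force: 0.0
```

```bash
python3 wind.py 0 1 0
```

```text
seat frame tcp [ 0.0008 -0.0041  0.1184] r 0.004197089476370292 ang -79.56378405783953 F [-0.3392  0.2318 -0.0098]
```

Request:
{"fn": "step_arm", "kwargs": {
  "deltas": [
    [[0.4,0.3,-0.6],[0,0,0],-1],
    [[0.8,0.2,-1.3],[0,0,0],-1],
    [[1.2,0.15,-2],[0,0,0],-1],
    [[1.5,0.1,-2.5],[0,0,0],-1],
    [[1.75,0.05,-2.9],[0,0,0],-1]
  ]
}}

```text
time: 30.25
tcp_pos: [0.5768, -0.0501, 0.2529]
orientation: [2.892, 0.504, 2.452]
force: [0.4, 0.9, 0.1]
opening: 0.0001
gripper_force: 0.0
```

Request:
{"fn": "step_arm", "kwargs": {
  "deltas": [
    [[0.05,-0.01,-0.08],[0,0,0],-1],
    [[0.1,-0.02,-0.17],[0,0,0],-1],
    [[0.16,-0.03,-0.25],[0,0,0],-1],
    [[0.21,-0.04,-0.34],[0,0,0],-1],
    [[0.26,-0.05,-0.42],[0,0,0],-1]
  ]
}}

```text
time: 30.67
tcp_pos: [0.5792, -0.0506, 0.2493]
orientation: [2.892, 0.504, 2.452]
force: [-1.0, 0.8, 0.6]
opening: 0.0001
gripper_force: 0.0
```

```bash
python3 wind.py 0 1 0
```

```text
seat frame tcp [0.0006 0.001  0.0812] r 0.0011930246263494849 ang 57.635775172464854 F [-0.644   0.5815  1.154 ]
```

Request:
{"fn": "step_arm", "kwargs": {
  "deltas": [
    [[0.03,-0.01,-0.05],[0,0,0],-1],
    [[0.06,-0.01,-0.1],[0,0,0],-1],
    [[0.1,-0.02,-0.16],[0,0,0],-1],
    [[0.13,-0.03,-0.21],[0,0,0],-1],
    [[0.16,-0.03,-0.25],[0,0,0],-1]
  ]
}}

```text
time: 31.08
tcp_pos: [0.5811, -0.0508, 0.2475]
orientation: [2.891, 0.505, 2.451]
force: [-2.6, 2.7, 8.0]
opening: 0.0001
gripper_force: 4.2
```

```bash
python3 wind.py 0 1 0
```

```text
seat frame tcp [0.0013 0.0012 0.0786] r 0.001775339062342849 ang 42.062132036650965 F [1.5943 2.1344 8.4346]
```

Request:
{"fn": "step_arm", "kwargs": {
  "deltas": [
    [[0.02,0,-0.03],[0,0,0],-1],
    [[0.04,-0.01,-0.07],[0,0,0],-1],
    [[0.06,-0.01,-0.1],[0,0,0],-1],
    [[0.08,-0.02,-0.13],[0,0,0],-1],
    [[0.08,-0.02,-0.13],[0,0,0],-1]
  ]
}}

```text
time: 31.5
tcp_pos: [0.5823, -0.0507, 0.2477]
orientation: [2.889, 0.507, 2.451]
force: [-7.8, 4.8, 15.1]
opening: 0.0001
gripper_force: 8.5
```

```bash
python3 wind.py 0 1 0
```

```text
seat frame tcp [0.0024 0.0015 0.0782] r 0.002817557182517847 ang 32.085543399599 F [ 0.6823  3.1328 17.4307]
```

Request:
{"fn": "step_arm", "kwargs": {
  "deltas": [
    [[-0.3,0.1,0.5],[0,0,0],-1],
    [[-1,0.2,1.7],[0,0,0],-1],
    [[-2,0.4,3.4],[0,0,0],-1],
    [[-3.5,0.7,5.6],[0,0,0],-1],
    [[-5,1,8],[0,0,0],-1]
  ]
}}

```text
time: 31.92
tcp_pos: [0.5307, -0.041, 0.3248]
orientation: [2.893, 0.502, 2.453]
force: [-0.2, -0.7, -0.5]
opening: -0.0002
gripper_force: 0.0
```

Request:
{"fn": "step_arm", "kwargs": {
  "deltas": [
    [[-1.5,0.5,2],[0,0,0],-1],
    [[-3,1,3.5],[0,0,0],-1],
    [[-4.5,2,5],[0,0,0],-1],
    [[-5.5,2.5,6],[0,0,0],-1],
    [[-6,3,6],[0,0,0],-1]
  ]
}}

```text
time: 32.33
tcp_pos: [0.4708, -0.0108, 0.3879]
orientation: [2.89, 0.507, 2.451]
force: [0.8, -0.7, 1.3]
opening: 0.0001
gripper_force: 0.0
```

Request:
{"fn": "step_arm", "kwargs": {
  "deltas": [
    [[0,0,0],[0,0,0],-1],
    [[0,0,0],[0,0,0],-1],
    [[0,0,0],[0,0,0],-1],
    [[0,0,0],[0,0,0],-1],
    [[0,0,0],[0,0,0],-1]
  ]
}}

```text
time: 32.75
tcp_pos: [0.4719, -0.0114, 0.3843]
orientation: [2.893, 0.503, 2.452]
force: [0.3, -0.1, -0.6]
opening: -0.0001
gripper_force: 0.0
```

```bash
python3 - <<'E'
from plan import *
print(env.sense()["tcp_pos"],env.sense()["force"],job.job_done())
E
```

```text
the job is handed in; nothing more can be done
[ 0.4719 -0.0114  0.3843] [ 0.3403 -0.1185 -0.6277] None
```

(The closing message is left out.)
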